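Stow the tape measure in a stay-locked tool chest

TASK

Raise the lid of the blue tool chest until its folding stay locks and holds it open by itself, and put the yellow tape measure down inside. Then break the stay at its orange joint pin and lower the lid gently until it is fully closed. Never force the stay: lift no harder than it takes to lock it, so that its clamped foot does not slip, do not bend its pin, and leave everything else on the bench alone.

Things in the scene. Friction and masses are not known exactly. Their poses are not given: they have to be found in the camera images.
- chest: blue sheet-metal tool chest, fixed to the bench; origin at the centre of its underside. Its x axis points from the front (the robot's side) to the hinge, y to the side that carries the stay, z up. 180 mm deep (x), 300 mm wide (y), walls 100 mm high and 4 mm thick, inner floor at z = 7 mm. A black socket rail 30 mm wide and 60 mm high stands inside along the wall at -y.
- chest_floor (a point): point on the inner floor of the chest, clear space to put the tape measure (chest frame: x -37, y +30, z 7 mm); axes as the chest's. The floor is open from here 49 mm to the front wall and 123 mm to the rear wall, and some 110 mm to either side along y.
- lid (a joint): angle of the lid in rad: 0 closed, grows as the front edge rises. The lid (10 mm thick, about 0.4 kg) turns on a stiff hinge: it needs about 3 N at the knob to lift, stays where it is left when above roughly 1 rad, and may sink slowly below that. The angle at which the stay locks differs from start to start, between about 1.15 and 1.5 rad.
- lid_hinge (a point): point on the lid's hinge line at the middle of the chest's rear edge, 101 mm above the bench; axes of the lid (y along the hinge line; x points to the rear when closed).
- lid_knob (a point): centre of the lid's black grip: a lying cylinder, 18 mm diameter, 32 mm long along y, carried on a thin stem 32 mm in front of the lid's front edge, 212 mm from the hinge line (6 mm above the hinge when closed). It can be pinched on its two flat ends from above, and turns between the fingers as the lid swings; it lies 107 mm above the bench when the lid is closed.
- stay (a joint): elbow angle in rad of the folding stay (two flat steel links outside the chest's +y side, from the foot to the lid): about 0 folded with the lid closed, 2.427 with the links in line, at most 2.777 when locked past the line. Lifting the lid until the links are straight meets a firm stop; a light spring then carries the elbow past the line, and the lid cannot sink.
- stay_pin (a point): middle of the stay's orange elbow pin: a lying cylinder, 18 mm diameter, 40 mm long along chest y, sticking out on the +y side. Locked, it stands about 150 mm above the bench; pressing it down and rearward (chest +x), on its 90 mm circle round the foot, with 3 to 10 N breaks the stay. Pressed until joint stay is below 2.1 and let go, it does not lock again by itself.
- stay_foot_site (a point): pivot of the stay's lower link on its brass foot, clamped in a slotted rail on the chest's +y side near the front, 88 mm above the bench; the clamp slips along the rail (chest x) when the locked stay is strained by roughly 20 N at the knob. Axes as the chest's.
- tape_center (a point): centre of a yellow and black pocket tape measure standing on the bench, 66 mm long (x), 36 mm thick (y), 59 mm high; this point is 30 mm above its underside. About 0.22 kg.
- jar: bystander: glass screw-top jar, 60 mm diameter, 75 mm high, origin at the centre of its underside
- can: bystander: metal can with paper band, 66 mm diameter, 85 mm high, origin at the centre of its underside
- screwdriver: bystander: screwdriver with green handle, lying
- wrench: bystander: steel wrench, lying
- screw_tray: bystander: grey tray 110 x 80 x 35 mm
- offcut: bystander: wooden offcut 160 x 45 x 35 mm
- tape: the same tape measure, origin at the centre of its underside, axes as above

How it is judged:
On the way, in this order (a step that is already met when the one before it is completed fails the run):
1. the lid is raised and the stay is locked past its line, holding the lid with the gripper off it (value of joint stay above 2.49 rad and value of joint lid above 1.05 rad and contact force between the fingers and lid below 0.1 N), for 0.2 s.
2. the tape measure rests inside the chest, let go, with the stay still locked (x of tape_center in the frame of chest between -0.085 and 0.085 m and y of tape_center in the frame of chest between -0.145 and 0.145 m and z of tape_center in the frame of chest between 0 and 0.06 m and value of joint stay above 2.49 rad and value of joint lid above 1.05 rad and contact force between the fingers and tape below 0.1 N and linear speed of tape below 0.03 m/s), for 0.2 s.
3. the stay is broken: its elbow folded well short of the line, the lid still raised (value of joint stay below 2.1 rad and value of joint lid above 0.6 rad), for 0.1 s.
At the end, for the whole second after the job is handed in: The lid is fully closed (below 0.025 rad, about 5 mm at the knob) and at rest, the tape measure is at rest inside the chest, and the stay's foot is within 2 mm of where it was clamped (value of joint lid below 0.025 rad and velocity of joint lid below 0.05 rad/s and x of tape_center in the frame of chest between -0.085 and 0.085 m and y of tape_center in the frame of chest between -0.145 and 0.145 m and z of tape_center in the frame of chest between 0 and 0.06 m and linear speed of tape below 0.03 m/s and not (distance of stay_foot_site from where it was at the start of the episode above 0.002 m)); the robot touches nothing.
It fails at once if the stay's foot slipped more than 2 mm in its rail: the lid was forced against the locked stay (distance of stay_foot_site from where it was at the start of the episode above 0.002 m).
It fails at once if the lid slammed or was flung down: faster than 1.5 rad/s (velocity of joint lid below -1.5 rad/s).
It fails at once if the stay pin was pushed with more than 25 N (contact force between the fingers and stay_arm above 25 N).
It fails at once if a bystander was moved more than 30 mm (distance of any of jar, can, screwdriver, wrench, screw_tray, offcut from where it was at the start of the episode above 0.03 m).
It fails at once if the jar or the can was tipped over (angle between any of jar, can's own z axis and vertical above 0.4 rad).
It also fails if it takes over 72 s, if anything falls off the work surface, if the arm or the gripper's body presses on something with over 40 N, if the wrist force passes 120 N, or if a joint passes its speed limit or range.

ROBOT

A 6-joint arm with a two-finger parallel gripper is mounted at the origin on the work surface. World frame = base frame: x ahead of the robot, y to its left, z up, the work surface at z = 0. Lengths are in m, angles in rad, forces in N, time in s.
With the tool pointing down it reaches from about 0.35 to 0.975 m from the base axis. Payload 4.9 kg.
Tool frame: the origin (TCP) lies at the very end of the fingers, on their centre line; the grasp point (between the pads) lies 19 mm behind it; z points along the fingers, y is the direction in which the jaws open and shut (so a half turn about z gives the same grasp; the last joint's range is limited). The gripper opens to 85 mm and grips with 20 to 120 N. Pads are 22 mm wide; open, the fingers measure 114 mm over their backs; the gripper's body (76 mm by 85 mm) begins 54 mm behind the grasp point. The pads swing forward as they close: fully open they stand 13 mm farther back than shut.
Start: joints at [-1.334, 0.053, 1.613, -0, 1.476, -0.119], TCP at [0.218, -0.586, 0.231] pointing down, gripper open.
Joint ranges: [-3.01, 3.01], [-1.01, 2.22], [0.06, 2.58], [-1.02, 4.17], [0.09, 2.62], [-3.14, 3.14]. Speed limits (rad/s): [2.57, 2.57, 3.14, 3.14, 3.14, 3.14].

INTERFACE

Orientations are given as a rotation vector (axis times angle).
In Python, from station import ctrl gives the robot as it stands.
- The arm moves only by the tool step_arm, never from a script. Its argument "moves" is a list of rows, each a list of 5 numbers: the opening, from 0 (shut) to 1 (fully open), then the shift along the world's x, y, z in m, then the turn about the world's z in degrees. A call has 1 to 20 rows; each row shifts and turns the pose as measured when the row begins; what a row does not reach is not made up. A row lasts 1/8 s, in which the tool goes at most 62.5 mm and 10.7 degrees, less where a joint would pass 70% of its speed; a pose out of reach is approached as far as the arm can. A call is refused whole if a number of a shift passes 0.0625 or a number of a turn 10.7, either way. A call with a gripper value outside its range is refused whole. The fingers move at their own pace and stop on an object; "newtons" is the grip in N (left out, the last holds). Time passes only in rows, so rows that do not move let the fingers close. It gives the time, the measured TCP pose, the force and the opening at its end, in the units of the state.
- ctrl.get_obs(): the state, without advancing time (a new reading comes with each control period).
- ctrl.get_image(name): name is "scene" or "top"; returns a dict with "color" (420x560x3 uint8, red, green, blue), "camera_matrix" (3x3 intrinsics, pixels), "k1" (the pictures are not rectified: a ray, as slopes to the right and down, at radius r is drawn at 1 + k1 r^2 times it, then the intrinsics apply), "R" (3x3) and "t" (3): a world point X has camera coordinates R X + t. Camera axes: x right, y down, z forward; pixel columns grow to the right and rows downward; lengths in m; the calibration is good to about 2 mm. A picture is of the moment at which its call begins. There is no depth.
- ctrl.finish_job(): hands the job in, once; it reports no verdict.
Trained networks look in a picture, given as the dict that the camera call returned (one of the last four; its "shot" number tells which), for a name from the list of things; names that differ only in an ending like _2 or _b are one class to them, and where a whole thing is asked for, a point or a joint stands for the part that bears it (a point fixed in the world has none). Each returns a list of dicts, best first, with "p" (0 to 1); they miss things now and then, are a little off and sometimes report something else, mostly with a low value. They report only what shows in the picture. A call takes as long as a camera call.
- ctrl.spot_in(picture, query): "bbox" ([left, top, right, bottom] in pixels, round what is visible of it).
The state is a dict: "t": time; "q": joint angles; "dq": joint speeds; "effort": joint torques, N m; "tool_pos": TCP position; "tool_rot": TCP orientation; "contact_force": force on the tool from outside, world axes, zero at the start; "wrist_torque": the same for the moment, N m; "opening": finger opening in m.
Only numpy, scipy, OpenCV 4.12 (cv2) and the standard library are available. Lean on these libraries where they do the work, as an engineer would, in place of code of your own. Each camera call takes 0.05 s, during which the arm holds its last target.

## Working session

There is one attempt and no reset: what is moved stays moved. The work goes in short steps, Python scripts to look and compute and a tool call to move; the robot and the scene stay as the last step left them, time stands still between calls to the robot, and variables do not carry over. Pictures are saved under pics/ and viewed, and the job is handed in when it is done.

Besides the shell and the picture viewer there is one more tool, called as name(argument=value, ...), one argument or row to a line, values as JSON. step_arm: Moves the arm, as the interface text tells. Its arguments: {"type":"object","properties":{"moves":{"type":"array","items":{"type":"array","items":{"type":"number"}}},"newtons":{"type":"number"}},"required":["moves"]}

```bash
ls; mkdir -p pics
cat > h.py <<'E'
import numpy as np, cv2
from station import ctrl
def snap(n,fn):
    p=ctrl.get_image(n); cv2.imwrite('pics/'+fn,cv2.cvtColor(p['color'],cv2.COLOR_RGB2BGR)); return p
def ray(p,uv):
    K=p['camera_matrix'];k=p['k1'];d=np.array([k,0,0,0,0.])
    s=cv2.undistortPoints(np.array([[uv]],float),K,d)[0,0]
    R=np.array(p['R']);t=np.array(p['t']);return -R.T@t, R.T@np.array([s[0],s[1],1.])
def atz(p,uv,z):
    c,d=ray(p,uv);return c+d*(z-c[2])/d[2]
def proj(p,X):
    d=np.array([p['k1'],0,0,0,0.])
    return cv2.projectPoints(np.array(X,float).reshape(-1,1,3),cv2.Rodrigues(np.array(p['R']))[0],np.array(p['t'],float),p['camera_matrix'],d)[0][:,0]
def tri(a,ua,b,ub):
    c1,d1=ray(a,ua);c2,d2=ray(b,ub)
    s=np.linalg.lstsq(np.c_[d1,-d2],c2-c1,rcond=None)[0]
    x,y=c1+s[0]*d1,c2+s[1]*d2
    return (x+y)/2,np.linalg.norm(x-y)
E
python3 - <<'E'
from h import *
np.set_printoptions(precision=4,suppress=True)
o=ctrl.get_obs();print(o)
ps={n:snap(n,n+'0.png') for n in('scene','top')}
for n,p in ps.items():
    print(n,'cam',-p['R'].T@p['t'],p['k1'])
    for q in['chest','lid','lid_knob','stay','stay_pin','stay_foot_site','tape','tape_center','jar','can','screwdriver','wrench','screw_tray','offcut']:
        try:
            r=ctrl.spot_in(p,q);print(q,[(np.round(x['bbox']).tolist(),round(x['p'],2)) for x in r[:2]])
        except Exception as e: print(q,e)
E
```

```text
pics
{'t': 0.0, 'q': array([-1.334 ,  0.0534,  1.6143, -0.    ,  1.476 , -0.119 ]), 'dq': array([-0.0006, -0.0005,  0.0025,  0.0006, -0.0002, -0.    ]), 'effort': array([  0.0007, -39.3684, -37.0174,   0.    ,   0.0072,   0.    ]), 'tool_pos': array([ 0.2176, -0.5853,  0.2301]), 'tool_rot': array([-3.09  , -0.5555,  0.0002]), 'contact_force': array([-0.3447, -0.098 ,  0.5251]), 'wrist_torque': array([0.0039, 0.032 , 0.0084]), 'opening': 0.08533119300079535}
scene cam [ 1.3398 -0.2655  1.2378] -0.11914028564782331
chest [([228.0, 181.0, 350.0, 269.0], 0.84)]
lid [([227.0, 178.0, 347.0, 252.0], 0.83), ([154.0, 248.0, 182.0, 280.0], 0.33)]
lid_knob [([229.0, 181.0, 348.0, 255.0], 0.79)]
stay []
stay_pin [([340.0, 217.0, 349.0, 225.0], 0.64)]
stay_foot_site [([341.0, 203.0, 349.0, 223.0], 0.47)]
tape [([167.0, 214.0, 184.0, 239.0], 0.68)]
tape_center [([170.0, 213.0, 182.0, 239.0], 0.88)]
jar [([156.0, 250.0, 181.0, 282.0], 0.68)]
can [([227.0, 177.0, 345.0, 255.0], 0.66)]
screwdriver [([228.0, 191.0, 232.0, 198.0], 0.54)]
wrench [([122.0, 230.0, 135.0, 285.0], 0.92)]
screw_tray [([411.0
[... 201 characters left out ...]
, 229.0], 0.76), ([419.0, 184.0, 436.0, 239.0], 0.42)]
lid_knob [([228.0, 150.0, 338.0, 230.0], 0.85), ([115.0, 169.0, 143.0, 205.0], 0.63)]
stay []
stay_pin [([216.0, 181.0, 227.0, 204.0], 0.41)]
stay_foot_site [([212.0, 182.0, 230.0, 204.0], 0.45)]
tape [([371.0, 218.0, 390.0, 237.0], 0.77), ([217.0, 178.0, 231.0, 209.0], 0.38)]
tape_center [([370.0, 217.0, 390.0, 241.0], 0.55)]
jar [([382.0, 176.0, 407.0, 195.0], 0.53)]
can [([155.0, 229.0, 183.0, 254.0], 0.59)]
screwdriver [([312.0, 224.0, 324.0, 254.0], 0.51)]
wrench [([418.0, 183.0, 437.0, 236.0], 0.69)]
screw_tray [([114.0, 169.0, 143.0, 207.0], 0.74)]
offcut [([210.0, 240.0, 232.0, 291.0], 0.76), ([216.0, 182.0, 230.0, 203.0], 0.43)]
```

Run:
```python
import cv2
a=cv2.imread('pics/scene0.png');b=cv2.imread('pics/top0.png')
cv2.imwrite('pics/s0z.png',cv2.resize(a[160:310,100:460],(792,330),interpolation=cv2.INTER_CUBIC))
cv2.imwrite('pics/t0z.png',cv2.resize(b[130:310,100:450],None,fx=2.25,fy=2.25,interpolation=cv2.INTER_CUBIC))
```

```text
(no output)
```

View pics/s0z.png

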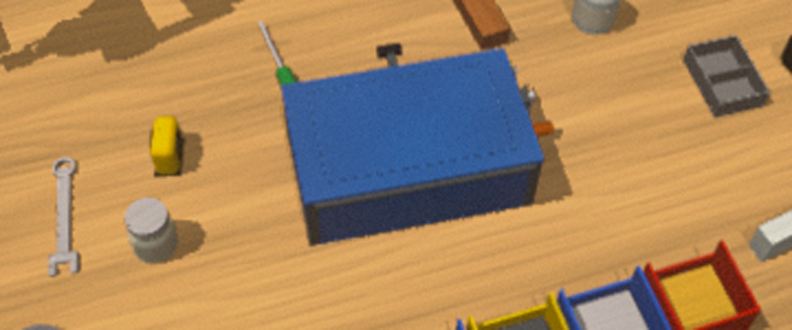

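View pics/t0z.png

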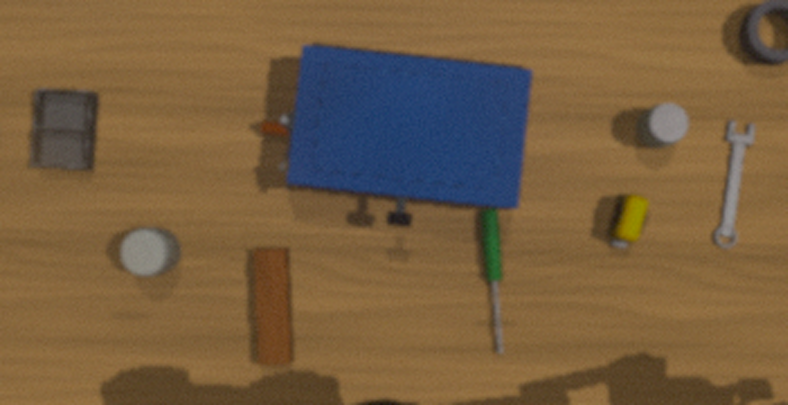

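View pics/top0.png

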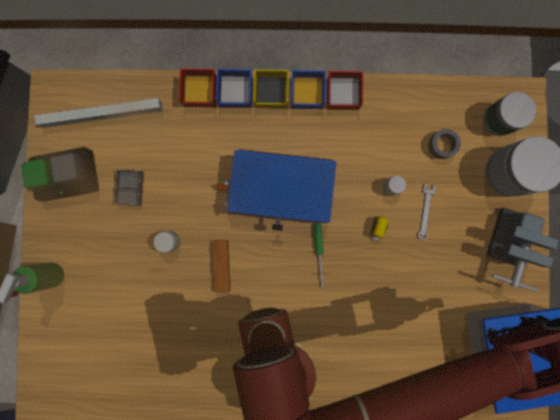

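```bash
cat >> h.py <<'E'
def mask(p,name):
    h=cv2.cvtColor(p['color'],cv2.COLOR_RGB2HSV)
    r={'blue':((100,110,40),(125,255,255)),'yellow':((22,140,90),(34,255,255)),'orange':((3,170,90),(13,255,255))}[name]
    return cv2.inRange(h,r[0],r[1])
E
python3 - <<'E'
from h import *
np.set_printoptions(precision=4,suppress=True)
p=ctrl.get_image('top');s=ctrl.get_image('scene')
m=mask(p,'blue');mm=np.zeros_like(m);mm[140:235,215:345]=m[140:235,215:345]
n,l,st,c=cv2.connectedComponentsWithStats(mm);i=1+np.argmax(st[1:,4]);print(st[i])
pts=np.argwhere(l==i)[:,::-1].astype(np.float32)
W=np.array([atz(p,u,0.106)[:2] for u in pts])
R=cv2.minAreaRect(W.astype(np.float32));print(R);print(cv2.boxPoints(R))
print('knob top',atz(p,(100+400/2.25,130+217/2.25),.107))
k=(100+389/2.2,160+51/2.2)
print('knob scene',atz(s,k,.107))
for nm,pic,box in(('top',p,(360,210,400,245)),('scene',s,(160,205,190,245))):
  m=mask(pic,'yellow');q=np.zeros_like(m);a,b,c,d=box;q[b:d,a:c]=m[b:d,a:c]
  pt=np.argwhere(q)[:,::-1].astype(np.float32);print(nm,len(pt),pt.mean(0),pt.min(0),pt.max(0))
  print(cv2.minAreaRect(np.array([atz(pic,u,.059)[:2] for u in pt],np.float32)))
E
python3 - <<'E'
import cv2
b=cv2.imread('pics/top0.png')
cv2.imwrite('pics/tapez.png',cv2.resize(b[205:255,355:415],None,fx=10,fy=10,interpolation=cv2.INTER_CUBIC))
b=cv2.imread('pics/scene0.png')
cv2.imwrite('pics/tapezs.png',cv2.resize(b[205:255,145:205],None,fx=10,fy=10,interpolation=cv2.INTER_CUBIC))
E
```

```text
[ 228  151  107   71 6263]
((0.5865563154220581, 0.011503517627716064), (0.30011865496635437, 0.18386556208133698), 84.71961975097656)
[[ 0.4812 -0.1295]
 [ 0.6643 -0.1464]
 [ 0.6919  0.1525]
 [ 0.5088  0.1694]]
knob top [0.4665 0.0197 0.107 ]
knob scene [0.4692 0.0229 0.107 ]
top 205 [380.9073 226.4585] [374. 217.] [388. 237.]
((0.473746120929718, -0.29377663135528564), (0.032397739589214325, 0.06178759038448334), 73.44788360595703)
scene 278 [174.4245 225.536 ] [168. 213.] [180. 238.]
((0.4941474199295044, -0.29656293988227844), (0.034831706434488297, 0.08972209692001343), 79.07543182373047)
```

View pics/tapez.png

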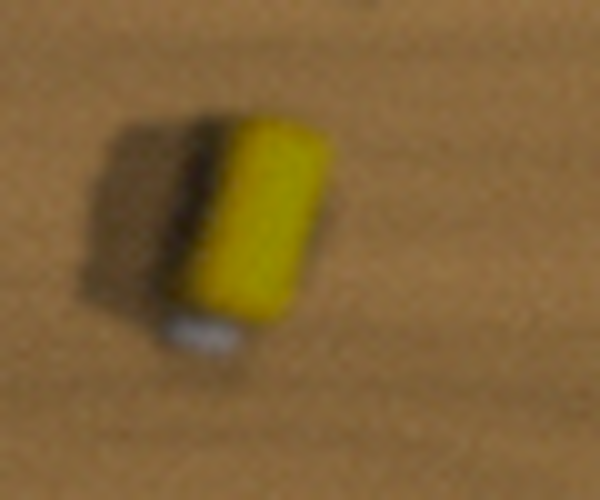

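View pics/tapezs.png

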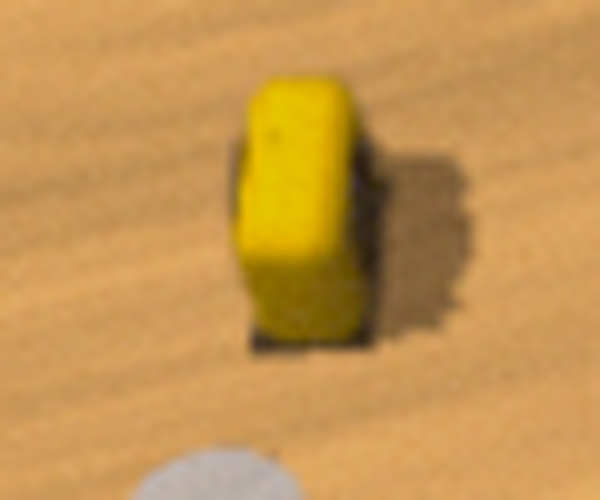

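step_arm(
  moves=[
    [1,0.02,0.05,0,-8.6],
    [1,0.02,0.05,0,-8.6],
    [1,0.02,0.05,0,-8.5],
    [1,0.02,0.05,0,0],
    [1,0.02,0.05,0,0],
    [1,0.02,0.05,0,0],
    [1,0.02,0.05,0,0],
    [1,0.02,0.05,0,0],
    [1,0.02,0.05,0,0],
    [1,0.02,0.05,0,0],
    [1,0.02,0.05,0,0],
    [1,0.02,0.05,0,0],
  ],
  newtons=20,
)

```text
t: 3.1
tool_pos: [0.4612, 0.0302, 0.2335]
tool_rot: [3.133, -0.183, 0.016]
contact_force: [0.2, -1.0, 0.4]
opening: 0.0853
```

step_arm(
  moves=[
    [0.8,0.005,-0.008,-0.03,1.4],
    [0.8,0,0,-0.03,0],
    [0.8,0,0,-0.02,0],
    [0.8,0,0,0,0],
  ],
)

```text
t: 3.6
tool_pos: [0.4675, 0.0272, 0.1529]
tool_rot: [3.136, -0.127, 0.021]
contact_force: [0.4, 0.4, -0.8]
opening: 0.0683
```

Run:
```python
from h import *
for n in('top','scene'):
    p=snap(n,n+'1.png');i=p['color'][:,:,::-1]
    u=proj(p,[[0.466,0.0215,0.107]])[0];x,y=int(u[0]),int(u[1]);print(u)
    cv2.imwrite('pics/'+n+'1z.png',cv2.resize(i[y-40:y+40,x-50:x+50],None,fx=6,fy=6,interpolation=cv2.INTER_CUBIC))
```

```text
[277.14372912 226.60436298]
[276.03668636 182.48062097]
```

View pics/scene1z.png

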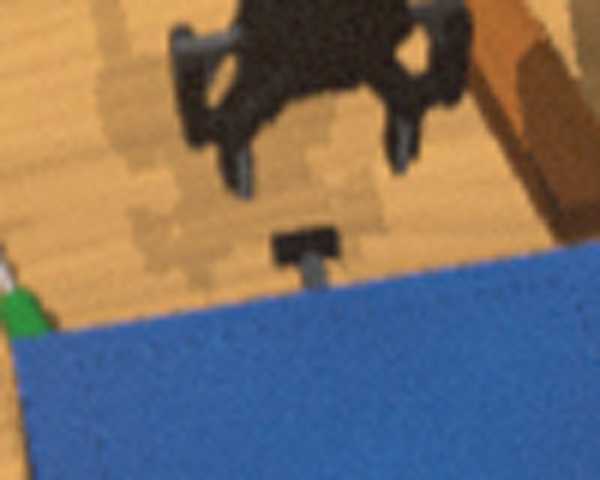

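View pics/top1z.png

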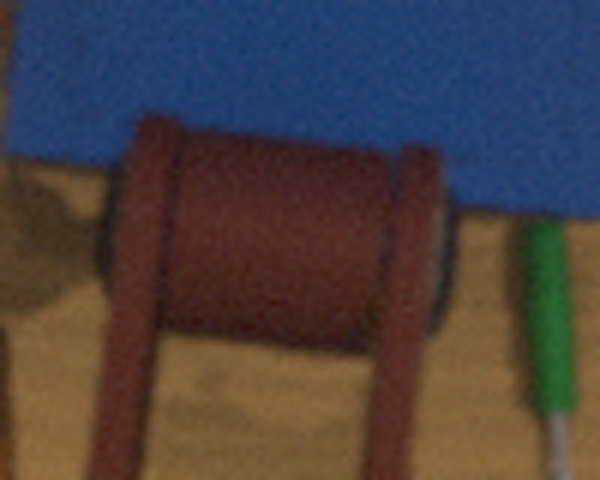

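step_arm(
  moves=[
    [0.8,-0.001,-0.005,-0.025,-0.6],
    [0.8,0,0,-0.025,0],
    [0.8,0,0,-0.015,0],
    [0.8,0,0,0,0],
  ],
)

```text
t: 4.2
tool_pos: [0.4726, 0.0209, 0.0956]
tool_rot: [3.134, -0.145, 0.046]
contact_force: [-0.0, 0.6, -0.4]
opening: 0.0684
```

Run:
```python
from h import *
print(ctrl.get_obs()['tool_pos'])
for n in('scene',):
    p=snap(n,n+'2.png');i=p['color'][:,:,::-1]
    x,y=276,182
    cv2.imwrite('pics/'+n+'2z.png',cv2.resize(i[y-40:y+40,x-50:x+50],None,fx=6,fy=6,interpolation=cv2.INTER_CUBIC))
```

```text
[0.47256712 0.0208912  0.09556381]
```

View pics/scene2z.png

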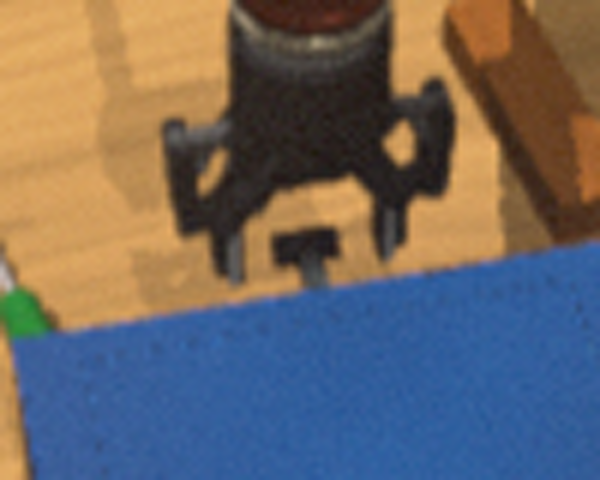

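step_arm(
  moves=[
    [0.8,-0.006,0.001,-0.005,0],
    [0.8,0,0,0,0],
  ],
)

```text
t: 4.5
tool_pos: [0.4682, 0.0218, 0.0932]
tool_rot: [3.133, -0.145, 0.054]
contact_force: [0.1, 0.2, -0.8]
opening: 0.0682
```

step_arm(
  moves=[
    [0.8,-0.003,0,-0.006,0],
    [0.4,0,0,0,0],
    [0.2,0,0,0,0],
    [0.1,0,0,0,0],
    [0.1,0,0,0,0],
    [0.1,0,0,0,0],
  ],
  newtons=20,
)

```text
t: 5.25
tool_pos: [0.4654, 0.0217, 0.0877]
tool_rot: [3.133, -0.145, 0.056]
contact_force: [-0.2, 0.6, 0.6]
opening: 0.0316
```

```bash
cat > arc.py <<'E'
from h import *
import sys
o=ctrl.get_obs();e=np.array([.9957,-.092])
K0=np.array([.4654,.0217]);zk=.0877
H=K0+.212*e; hz=zk-.006
def th(P): return np.arctan2(P[2]-hz, (H-P[:2])@e)-.0283
P=o['tool_pos'];t=th(P);r=np.hypot(P[2]-hz,(H-P[:2])@e)
print('theta',round(t,4),'r',round(r,4),'lat',round(float((P[:2]-H)@[.092,.9957]),4),'F',np.round(o['contact_force'],1),'open',round(o['opening'],4),'t',o['t'])
if len(sys.argv)>1:
    d=float(sys.argv[1]);n=int(sys.argv[2]);q=P.copy()
    for i in range(n):
        a=t+d*(i+1)+.0283;T=np.r_[H-.212*np.cos(a)*e,hz+.212*np.sin(a)]
        print(np.round(T-q,4).tolist());q=T
E
python3 arc.py 0.06 6
```

```text
theta 0.0002 r 0.2121 lat 0.0 F [-0.2  0.6  0.6] open 0.0316 t 5.25
[0.0008, -0.0001, 0.0127]
[0.0015, -0.0001, 0.0126]
[0.0022, -0.0002, 0.0125]
[0.003, -0.0003, 0.0124]
[0.0037, -0.0003, 0.0122]
[0.0044, -0.0004, 0.0119]
```

step_arm(
  moves=[
    [0.1,0.001,0,0.0127,0],
    [0.1,0.0015,0,0.0126,0],
    [0.1,0.0022,0,0.0125,0],
    [0.1,0.003,0,0.0124,0],
    [0.1,0.0037,0,0.0122,0],
    [0.1,0.0044,0,0.012,0],
  ],
)

```text
t: 6.0
tool_pos: [0.481, 0.0203, 0.1649]
tool_rot: [3.13, -0.145, 0.053]
contact_force: [3.1, -4.7, -5.7]
opening: 0.0316
```

```bash
python3 arc.py 0.075 6
```

```text
theta 0.3726 r 0.2132 lat 0.0001 F [ 3.1 -4.7 -5.7] open 0.0316 t 6.0
[0.0079, -0.0008, 0.0139]
[0.0078, -0.0007, 0.0138]
[0.0088, -0.0008, 0.0132]
[0.0097, -0.0009, 0.0125]
[0.0107, -0.001, 0.0118]
[0.0115, -0.0011, 0.0109]
```

Good tracking; the lid follows. Continue.

step_arm(
  moves=[
    [0.1,0.0075,-0.001,0.014,0],
    [0.1,0.008,-0.001,0.0138,0],
    [0.1,0.009,-0.001,0.0132,0],
    [0.1,0.0097,-0.001,0.0125,0],
    [0.1,0.0107,-0.001,0.0118,0],
    [0.1,0.0115,-0.001,0.011,0],
  ],
)

```text
t: 6.75
tool_pos: [0.5397, 0.015, 0.2456]
tool_rot: [3.132, -0.145, 0.045]
contact_force: [0.3, -2.5, -6.5]
opening: 0.0315
```

```bash
python3 arc.py 0.05 6
```

```text
theta 0.8449 r 0.2139 lat 0.0001 F [ 0.3 -2.5 -6.5] open 0.0315 t 6.75
[0.0095, -0.001, 0.0052]
[0.0086, -0.0008, 0.0062]
[0.0089, -0.0008, 0.0057]
[0.0091, -0.0008, 0.0053]
[0.0094, -0.0009, 0.0048]
[0.0096, -0.0009, 0.0043]
```

step_arm(
  moves=[
    [0.1,0.0085,-0.001,0.006,0],
    [0.1,0.0086,-0.0008,0.0062,0],
    [0.1,0.0089,-0.0008,0.0057,0],
    [0.1,0.0091,-0.0008,0.0053,0],
  ],
)

```text
t: 7.25
tool_pos: [0.5774, 0.0116, 0.2714]
tool_rot: [3.133, -0.144, 0.045]
contact_force: [-1.7, -1.1, -2.5]
opening: 0.0317
```

```bash
python3 arc.py 0.015 6
```

```text
theta 1.0592 r 0.2142 lat 0.0002 F [-1.7 -1.1 -2.5] open 0.0317 t 7.25
[0.0038, -0.0006, -0.0005]
[0.0028, -0.0003, 0.0014]
[0.0029, -0.0003, 0.0014]
[0.0029, -0.0003, 0.0013]
[0.0029, -0.0003, 0.0013]
[0.0029, -0.0003, 0.0012]
```

step_arm(
  moves=[
    [0.1,0.0035,-0.0003,0.001,0],
    [0.1,0.0035,-0.0003,0.0015,0],
    [0.1,0.0036,-0.0003,0.0015,0],
    [0.1,0,0,0,0],
  ],
)

```text
t: 7.75
tool_pos: [0.5897, 0.0104, 0.2774]
tool_rot: [3.132, -0.144, 0.048]
contact_force: [-1.2, -1.8, -0.7]
opening: 0.0315
```

```bash
python3 arc.py 0.015 3;python3 - <<'E'
from h import *
for n in('scene','top'):
    p=snap(n,n+'3.png');i=p['color'][:,:,::-1]
    cv2.imwrite('pics/'+n+'3z.png',cv2.resize(i[120:260,200:380],None,fx=4,fy=4,interpolation=cv2.INTER_CUBIC))
E
```

```text
theta 1.1233 r 0.2143 lat 0.0002 F [-1.2 -1.8 -0.7] open 0.0315 t 7.75
[0.0038, -0.0005, -0.0008]
[0.0029, -0.0003, 0.0012]
[0.0029, -0.0003, 0.0012]
```

View pics/scene3z.png

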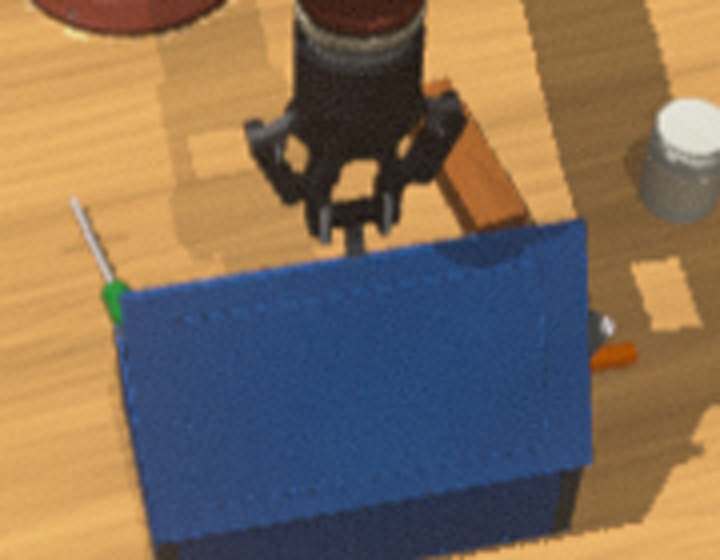

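View pics/top3z.png

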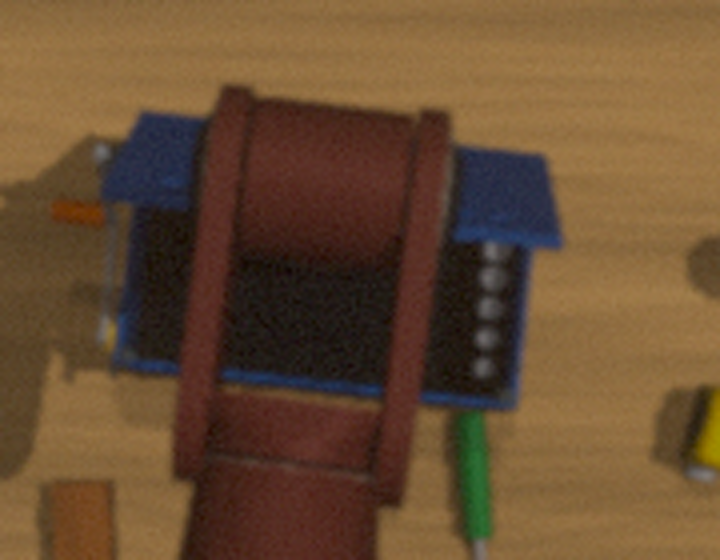

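```bash
cat > pin.py <<'E'
from h import *
def pin(save=None):
    s=ctrl.get_image('scene');t=ctrl.get_image('top');out=[]
    for p,(a,b,c,d) in((s,(335,170,380,240)),(t,(205,140,229,225))):
        m=mask(p,'orange');q=np.zeros_like(m);q[b:d,a:c]=m[b:d,a:c]
        n,l,st,ce=cv2.connectedComponentsWithStats(q)
        if n<2: out.append(None);continue
        i=1+np.argmax(st[1:,4]);out.append(ce[i]);print('px',ce[i],st[i])
    if save:
        for p,n in((s,'s'),(t,'t')):
            i=p['color'][:,:,::-1];cv2.imwrite(f'pics/{save}{n}.png',cv2.resize(i[120:260,200:380],None,fx=4,fy=4,interpolation=cv2.INTER_CUBIC))
    if out[0] is None or out[1] is None: return print('no',out)
    X,e=tri(s,out[0],t,out[1]);print('PIN',np.round(X,4),'gap',round(e,4));
    C=np.array([.4654,.0217])+.122*np.array([.9957,-.092]);d=X[:2]-C
    print('chest frame',np.round([d@[.9957,-.092],d@[.092,.9957],X[2]],4))
    return X
if __name__=='__main__':
    import sys;pin(*sys.argv[1:])
E
python3 pin.py
python3 - <<'E'
from h import *
t=ctrl.get_image('top');print('foot',atz(t,(200+104/4,120+332/4),.088))
E
```

```text
px [353.12195122 208.87804878] [348 205  11   8  41]
px [219.64 172.4 ] [215 170  11   6  25]
PIN [0.6236 0.198  0.1094] gap 0.0071
chest frame [0.0194 0.1901 0.1094]
foot [0.5335301  0.17590542 0.088     ]
```

step_arm(
  moves=[
    [0.1,0.0035,-0.0004,0.001,0],
    [0.1,0.0038,-0.0003,0.0012,0],
    [0.1,0.0038,-0.0003,0.0012,0],
    [0.1,0,0,0,0],
  ],
)

```text
t: 8.5
tool_pos: [0.6006, 0.0094, 0.282]
tool_rot: [3.132, -0.144, 0.046]
contact_force: [-1.6, -1.2, -0.7]
opening: 0.0319
```

```bash
python3 arc.py 0.015 3;python3 pin.py
```

```text
theta 1.1787 r 0.2143 lat 0.0002 F [-1.6 -1.2 -0.7] open 0.0319 t 8.5
[0.0038, -0.0005, -0.001]
[0.003, -0.0003, 0.0011]
[0.003, -0.0003, 0.001]
px [353.39393939 207.51515152] [348 204  11   7  33]
px [216.66666667 172.85714286] [213 170   9   6  21]
PIN [0.6208 0.2035 0.1104] gap 0.0006
chest frame [0.016  0.1953 0.1104]
```

step_arm(
  moves=[
    [0.1,0.0042,-0.0004,0.001,0],
    [0.1,0.0042,-0.0004,0.0012,0],
    [0.1,0.0043,-0.0004,0.0011,0],
    [0.1,0.0043,-0.0004,0.001,0],
  ],
)

```text
t: 9.1
tool_pos: [0.6183, 0.0078, 0.2878]
tool_rot: [3.132, -0.144, 0.047]
contact_force: [-3.6, -1.6, 3.7]
opening: 0.0317
```

```bash
python3 arc.py 0.015 3;python3 pin.py
```

```text
theta 1.2661 r 0.2142 lat 0.0002 F [-3.6 -1.6  3.7] open 0.0317 t 9.1
[0.0036, -0.0005, -0.0013]
[0.0031, -0.0003, 0.0008]
[0.0031, -0.0003, 0.0008]
px [356.125 202.   ] [355 201   4   4   8]
px [215.65384615 173.5       ] [212 171   9   6  26]
PIN [0.6175 0.2067 0.1307] gap 0.0073
chest frame [0.0124 0.1982 0.1307]
```

step_arm(
  moves=[
    [0.1,0.003,-0.0003,0.0004,0],
    [0.1,0.003,-0.0003,0.0006,0],
    [0.1,0,0,0,0],
  ],
)

```text
t: 9.57
tool_pos: [0.6256, 0.0071, 0.2897]
tool_rot: [3.132, -0.144, 0.052]
contact_force: [-1.5, -1.3, 4.2]
opening: 0.0316
```

```bash
python3 arc.py 0.015 3;python3 pin.py p1
```

```text
theta 1.3014 r 0.2142 lat 0.0002 F [-1.5 -1.3  4.2] open 0.0316 t 9.575
[0.0036, -0.0005, -0.0014]
[0.0031, -0.0003, 0.0007]
[0.0031, -0.0003, 0.0006]
px [354. 202.] [350 200   9   6  15]
px [217.96296296 173.74074074] [212 171  13   7  27]
PIN [0.6168 0.1999 0.1324] gap 0.0078
chest frame [0.0123 0.1914 0.1324]
```

View pics/p1s.png

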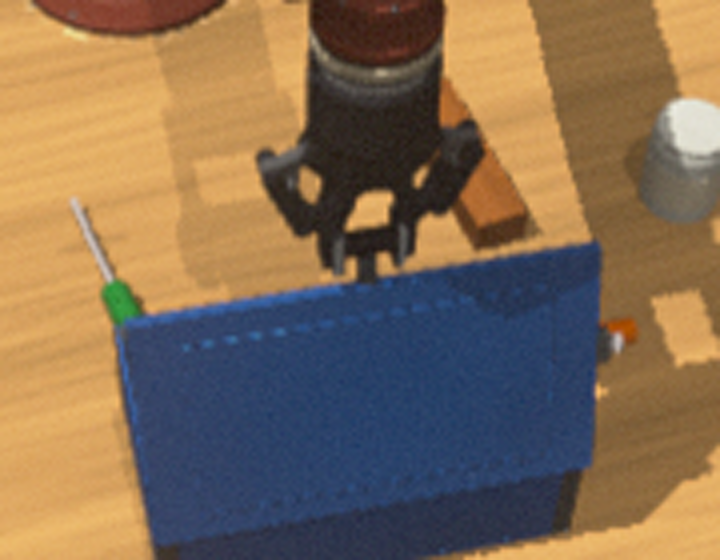

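View pics/p1t.png

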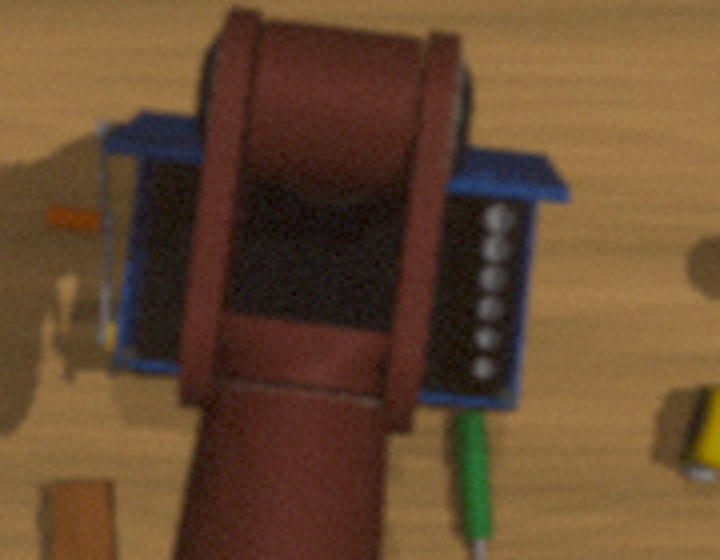

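step_arm(
  moves=[
    [0.1,0.003,-0.0003,0.0003,0],
    [0.1,0.003,-0.0003,0.0005,0],
  ],
)

```text
t: 9.93
tool_pos: [0.6315, 0.0066, 0.291]
tool_rot: [3.132, -0.144, 0.052]
contact_force: [-2.6, -0.9, 3.2]
opening: 0.0314
```

```bash
python3 arc.py 0.015 1;python3 pin.py
```

```text
theta 1.3298 r 0.2141 lat 0.0003 F [-2.6 -0.9  3.2] open 0.0314 t 9.925
[0.0035, -0.0006, -0.0014]
px [353.57894737 199.63157895] [350 197   9   7  19]
px [219.         174.70833333] [212 172  12   7  24]
PIN [0.6136 0.1971 0.1404] gap 0.0108
chest frame [0.0094 0.1883 0.1404]
```

step_arm(
  moves=[
    [0.1,0.003,-0.0003,0.0002,0],
    [0.1,0,0,0,0],
  ],
)

```text
t: 10.28
tool_pos: [0.6351, 0.0063, 0.2917]
tool_rot: [3.132, -0.144, 0.054]
contact_force: [-2.6, -0.2, 3.3]
opening: 0.0315
```

```bash
python3 arc.py 0.015 1;python3 pin.py
```

```text
theta 1.3468 r 0.2141 lat 0.0003 F [-2.6 -0.2  3.3] open 0.0315 t 10.275
[0.0035, -0.0006, -0.0015]
px [352.9375 195.8125] [351 192   6   7  16]
px [212.35294118 176.88235294] [210 175   8   6  17]
PIN [0.6037 0.208  0.1425] gap 0.0056
chest frame [-0.0014  0.1983  0.1425]
```

```bash
python3 pin.py p2
```

```text
px [351.81818182 195.45454545] [351 192   4   6  11]
px [216.12820513 178.12820513] [210 175  13   7  39]
PIN [0.6016 0.2008 0.1438] gap 0.0026
chest frame [-0.0028  0.1909  0.1438]
```

View pics/p2s.png

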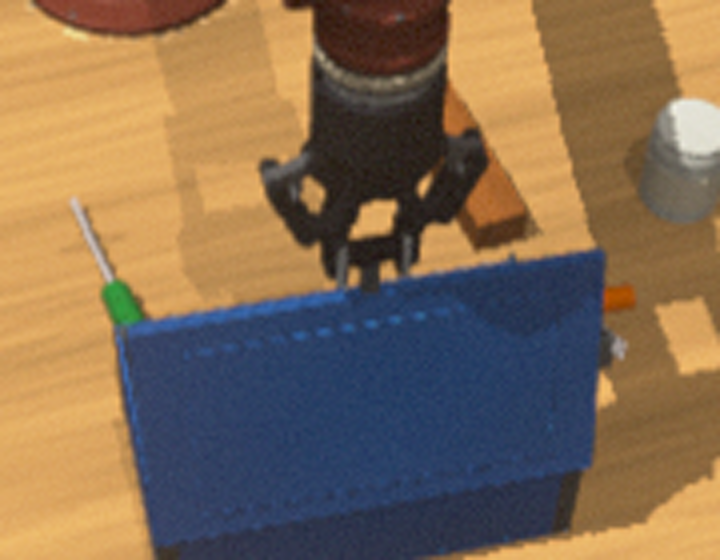

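View pics/p2t.png

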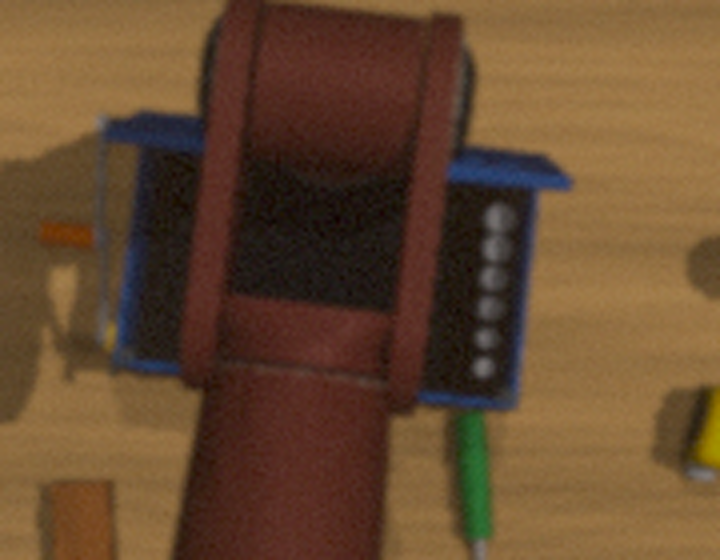

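```bash
python3 - <<'E'
from h import *
s=ctrl.get_image('scene');t=ctrl.get_image('top')
C=np.array([.4654,.0217])+.122*np.array([.9957,-.092])
def cf(X): d=X[:2]-C; return np.round([d@[.9957,-.092],d@[.092,.9957],X[2]],4)
f=lambda u:(200+u[0]/4,120+u[1]/4)
A,g=tri(s,f((618,348)),t,f((102,122)));print('attach',cf(A),g)
P,g=tri(s,f((618,297)),t,f((66,234)));print('pin',cf(P),g)
print('foot',cf(atz(t,f((103,340)),.088)))
E
python3 arc.py
```

```text
attach [0.0715 0.167  0.1946] 0.003941709070784208
pin [-0.003   0.1934  0.148 ] 0.011715191234161359
foot [-0.0744  0.1598  0.088 ]
theta 1.3456 r 0.2141 lat 0.0002 F [-2.6 -1.   4.8] open 0.0316 t 10.575
```

step_arm(
  moves=[
    [0.1,-0.003,0.0003,-0.0006,0],
    [0.1,0,0,0,0],
  ],
)

```text
t: 10.82
tool_pos: [0.6319, 0.0066, 0.291]
tool_rot: [3.132, -0.144, 0.055]
contact_force: [-3.3, 0.4, 4.5]
opening: 0.0316
```

```bash
python3 arc.py;python3 pin.py p3
```

```text
theta 1.3314 r 0.214 lat 0.0002 F [-3.3  0.4  4.5] open 0.0316 t 10.825
px [351. 192.] [351 190   1   5   5]
px [215.75757576 179.51515152] [210 177  13   6  33]
PIN [0.5963 0.1998 0.1535] gap 0.0015
chest frame [-0.0081  0.1894  0.1535]
```

View pics/p3s.png

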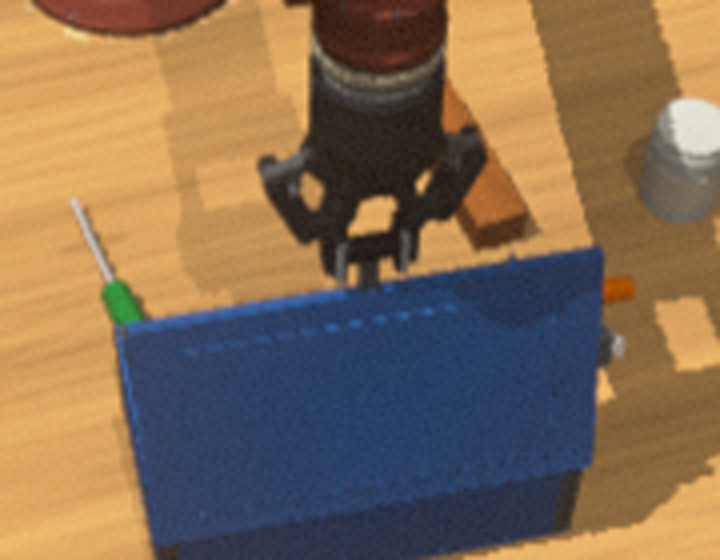

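step_arm(
  moves=[
    [0.7,0,0,0,0],
    [0.7,0,0,0,0],
    [0.7,0,0,0,0],
    [0.8,-0.001,0,0.03,0],
    [0.8,-0.01,0,0.04,0],
    [0.8,0,0,0.02,0],
  ],
)

```text
t: 11.68
tool_pos: [0.6192, 0.0075, 0.3755]
tool_rot: [3.134, -0.143, 0.04]
contact_force: [-0.1, 0.3, 0.1]
opening: 0.0682
```

```bash
python3 pin.py p4
python3 - <<'E'
from h import *
print(ctrl.get_obs())
E
```

```text
px [353.4        192.93333333] [351 190   7   5  15]
px [216.26666667 179.77777778] [210 177  13   7  45]
PIN [0.5975 0.2028 0.1492] gap 0.0096
chest frame [-0.0071  0.1925  0.1492]
{'t': 11.775, 'q': array([-0.10706292, -0.02197478,  1.45176405, -0.00213374,  1.68452127,
        1.5549391 ]), 'dq': array([ 0.00116112,  0.02222926,  0.05474038,  0.00121866, -0.01803942,
        0.00123141]), 'effort': array([-3.66905518e-02, -3.67368221e+01, -3.78047419e+01, -8.06997588e-03,
        4.92136530e-02, -3.99024457e-04]), 'tool_pos': array([0.61989253, 0.0074091 , 0.37586701]), 'tool_rot': array([ 3.1342352 , -0.14345489,  0.04251694]), 'contact_force': array([ 0.67439105, -0.15003583,  0.28430125]), 'wrist_torque': array([ 0.05569061,  0.00504456, -0.00522048]), 'opening': 0.068138428307723}
```

View pics/p4s.png

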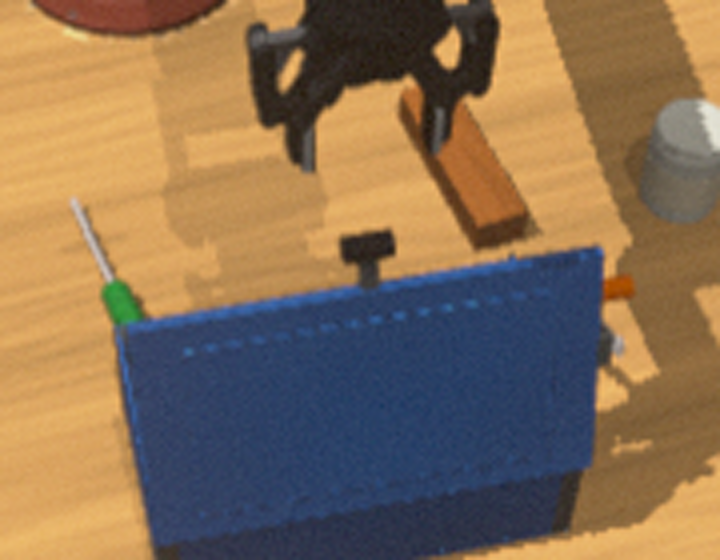

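View pics/p4t.png

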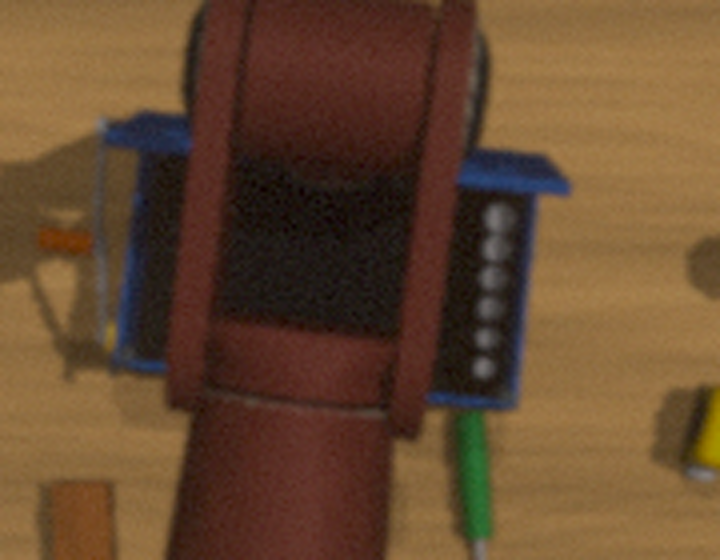

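step_arm(
  moves=[
    [0.8,-0.025,-0.05,0,-5.7],
    [0.8,-0.025,-0.05,0,-5.7],
    [0.8,-0.025,-0.05,0,0],
    [0.8,-0.025,-0.05,-0.05,0],
    [0.8,-0.024,-0.05,-0.055,0],
    [0.8,-0.022,-0.05,-0.055,0],
    [0.8,0,0,0,0],
  ],
)

```text
t: 12.65
tool_pos: [0.4823, -0.2655, 0.2318]
tool_rot: [3.107, -0.461, 0.021]
contact_force: [0.4, 0.1, -0.3]
opening: 0.0684
```

```bash
cat > st.py <<'E'
from h import *
from scipy.spatial.transform import Rotation as Ro
o=ctrl.get_obs();M=Ro.from_rotvec(o['tool_rot']).as_matrix()
print('pos',np.round(o['tool_pos'],4),'yaw',round(np.degrees(np.arctan2(M[1,0],M[0,0])),2),'z',np.round(M[:,2],3),'F',np.round(o['contact_force'],1),'op',round(o['opening'],4),'t',o['t'])
E
python3 st.py
```

```text
pos [ 0.4823 -0.2655  0.2318] yaw -16.9 z [ 0.013 -0.003 -1.   ] F [ 0.4  0.1 -0.3] op 0.0684 t 12.65
```

step_arm(
  moves=[
    [0.8,-0.004,-0.015,-0.03,0],
    [0.8,-0.004,-0.014,-0.04,0],
    [0.8,0,0,-0.04,0],
    [0.8,0,0,0,0],
  ],
)

```text
t: 13.15
tool_pos: [0.4762, -0.2932, 0.1195]
tool_rot: [-3.107, 0.459, -0.025]
contact_force: [0.1, 0.3, 0.3]
opening: 0.0681
```

```bash
python3 st.py
python3 - <<'E'
from h import *
p=ctrl.get_image('scene');i=p['color'][:,:,::-1]
cv2.imwrite('pics/g1.png',cv2.resize(i[190:260,130:230],None,fx=7,fy=7,interpolation=cv2.INTER_CUBIC))
E
```

```text
pos [ 0.4762 -0.2932  0.1195] yaw -16.8 z [ 0.016 -0.002 -1.   ] F [0.1 0.3 0.3] op 0.0681 t 13.15
```

View pics/g1.png

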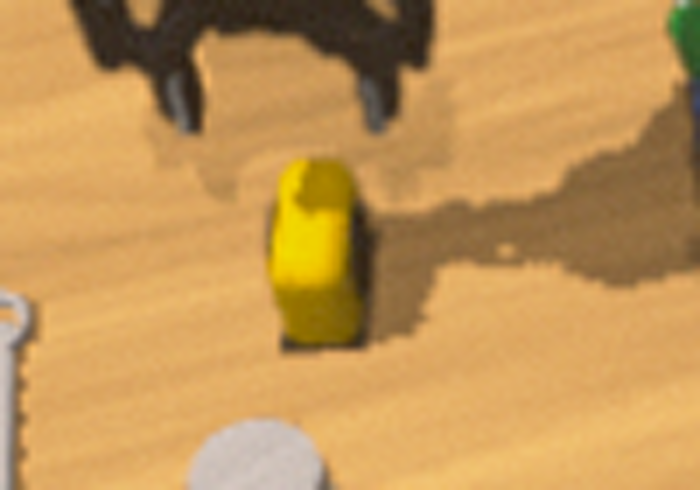

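Run:
```python
from h import *
p=ctrl.get_image('scene')
from h import proj
u=proj(p,[[.4762,-.2932,.1195],[.474,-.294,.059],[.474,-.294,.0],[.442,-.284,.059],[.506,-.3035,.059]])
print((u-[130,190])*7)
for q in('tape','tape_center'):print(ctrl.spot_in(p,q)[:1])
```

```text
[[284.50879186 125.65368105]
 [305.11671174 207.71080669]
 [326.68816989 285.98187664]
 [314.6692332  142.5212149 ]
 [296.56015728 274.41728551]]
[{'bbox': [168.9, 211.8, 183.1, 240.2], 'p': 0.58}]
[{'bbox': [170.2, 213.0, 182.6, 238.9], 'p': 0.7}]
```

step_arm(
  moves=[
    [0.8,-0.001,0,-0.03,0],
    [0.8,-0.001,0,-0.03,0],
    [0.8,0,0,-0.03,0],
    [0.8,-0.001,0,-0.006,0],
    [0.8,0,0,0,0],
  ],
)

```text
t: 13.98
tool_pos: [0.4846, -0.301, 0.0416]
tool_rot: [3.09, -0.453, 0.072]
contact_force: [-0.3, -0.6, -0.3]
opening: 0.0683
```

```bash
python3 st.py; python3 -c "
from h import *
o=ctrl.get_obs();print(o['q'],o['dq'],o['wrist_torque'])
snap('scene','g2.png');i=cv2.imread('pics/g2.png')
cv2.imwrite('pics/g2z.png',cv2.resize(i[180:260,130:230],None,fx=7,fy=7,interpolation=cv2.INTER_CUBIC))"
```

```text
pos [ 0.4846 -0.301   0.0416] yaw -16.66 z [ 0.043 -0.024 -0.999] F [-0.3 -0.6 -0.3] op 0.0683 t 13.975
[-0.69059511  0.08879024  1.91334176  0.00990567  1.09120193  1.16686615] [ 0.00439456 -0.00816974 -0.00895291  0.00092366  0.00448873  0.00024013] [ 0.02365772  0.07097289 -0.02997171]
```

View pics/g2z.png

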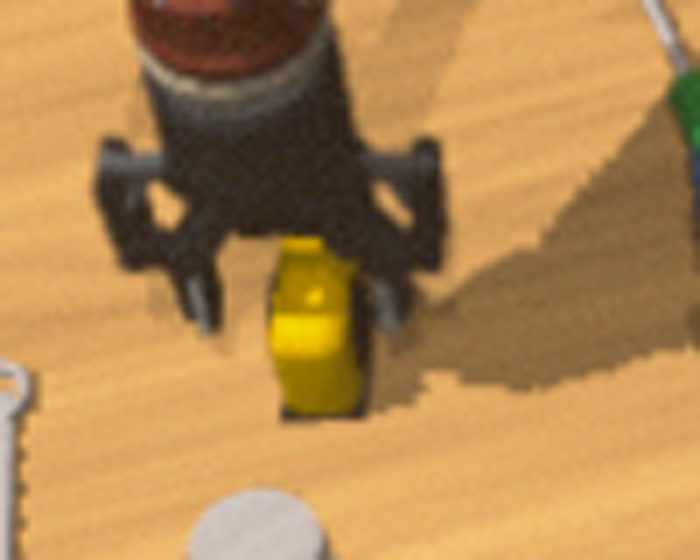

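step_arm(
  moves=[
    [0.8,-0.005,0.004,-0.004,0],
    [0.8,-0.005,0.004,-0.006,0],
    [0.8,-0.002,0.002,-0.004,0],
    [0.8,0,0,0,0],
  ],
)

```text
t: 14.52
tool_pos: [0.4735, -0.2916, 0.0304]
tool_rot: [3.087, -0.452, 0.079]
contact_force: [-0.8, 0.8, -0.8]
opening: 0.0684
```

```bash
python3 st.py
```

```text
pos [ 0.4735 -0.2916  0.0304] yaw -16.65 z [ 0.047 -0.028 -0.999] F [-0.8  0.8 -0.8] op 0.0684 t 14.525
```

step_arm(
  moves=[
    [0.8,0.002,-0.001,-0.006,0],
    [0.6,0,0,0,0],
    [0.3,0,0,0,0],
    [0.3,0,0,0,0],
    [0.2,0,0,0,0],
    [0.2,0,0,0,0],
  ],
  newtons=40,
)

```text
t: 15.28
tool_pos: [0.4759, -0.293, 0.0241]
tool_rot: [3.087, -0.452, 0.079]
contact_force: [0.1, 0.2, 0.3]
opening: 0.0333
```

```bash
python3 st.py
```

```text
pos [ 0.4759 -0.293   0.0241] yaw -16.65 z [ 0.047 -0.028 -0.998] F [0.1 0.2 0.3] op 0.0333 t 15.275
```

step_arm(
  moves=[
    [0.2,0,0,0.02,0],
    [0.2,0,0,0.04,0],
    [0.2,0,0,0.05,0],
    [0.2,0,0,0.05,0],
    [0.2,0,0,0.03,0],
  ],
)

```text
t: 15.9
tool_pos: [0.4724, -0.2902, 0.22]
tool_rot: [3.09, -0.453, 0.071]
contact_force: [1.2, -0.8, -1.8]
opening: 0.0335
```

```bash
python3 st.py; python3 -c "
from h import *
snap('scene','l1.png');snap('top','l1t.png')"
```

```text
pos [ 0.4724 -0.2902  0.22  ] yaw -16.66 z [ 0.043 -0.024 -0.999] F [ 1.2 -0.8 -1.8] op 0.0335 t 15.9
```

View pics/l1.png

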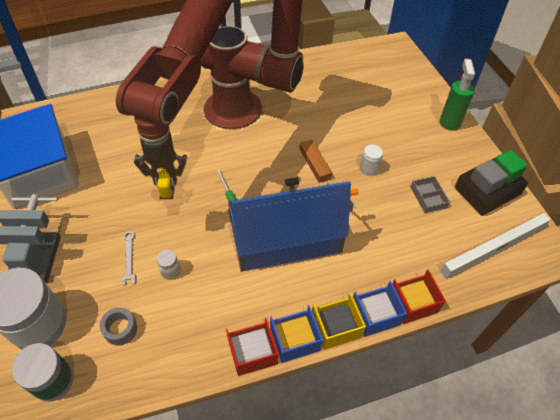

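View pics/l1t.png

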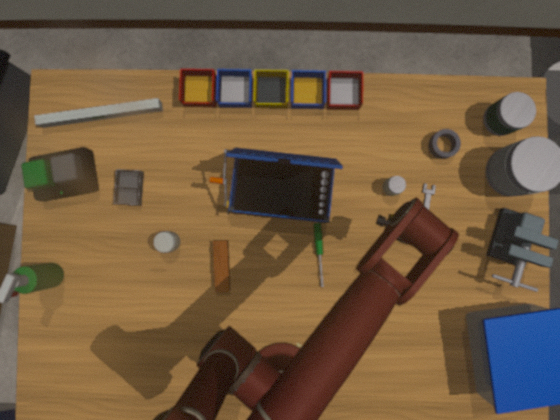

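step_arm(
  moves=[
    [0.2,0.002,0.03,0,2],
    [0.2,0.006,0.045,0,3],
    [0.2,0.01,0.048,0,3],
    [0.2,0.012,0.048,0,3.4],
    [0.2,0.012,0.048,0,0],
    [0.2,0.012,0.048,0,0],
    [0.2,0.012,0.048,0,0],
    [0.2,0.01,0.035,0,0],
    [0.2,0,0,0,0],
  ],
)

```text
t: 17.12
tool_pos: [0.5425, 0.0709, 0.2076]
tool_rot: [3.125, -0.137, 0.053]
contact_force: [0.7, -0.6, -1.9]
opening: 0.0336
```

```bash
python3 st.py
```

```text
pos [0.5425 0.0709 0.2076] yaw -5.02 z [ 0.033 -0.014 -0.999] F [ 0.7 -0.6 -1.9] op 0.0336 t 17.125
```

step_arm(
  moves=[
    [0.2,0.003,-0.006,-0.02,0],
    [0.2,0,-0.005,-0.025,0],
    [0.2,-0.001,0,-0.025,0],
    [0.2,-0.001,0,-0.015,0],
    [0.2,0,0,0,0],
  ],
)

```text
t: 17.75
tool_pos: [0.5395, 0.0539, 0.1118]
tool_rot: [3.123, -0.146, 0.04]
contact_force: [-0.5, -0.6, -1.4]
opening: 0.0334
```

```bash
python3 st.py; python3 -c "
from h import *
for n in('scene','top'):
  snap(n,'d1%s.png'%n);i=cv2.imread('pics/d1%s.png'%n)
  cv2.imwrite('pics/d1%sz.png'%n,cv2.resize(i[110:270,200:380],None,fx=3.5,fy=3.5,interpolation=cv2.INTER_CUBIC))"
```

```text
pos [0.5395 0.0539 0.1118] yaw -5.35 z [ 0.025 -0.016 -1.   ] F [-0.5 -0.6 -1.4] op 0.0334 t 17.75
```

View pics/d1scenez.png

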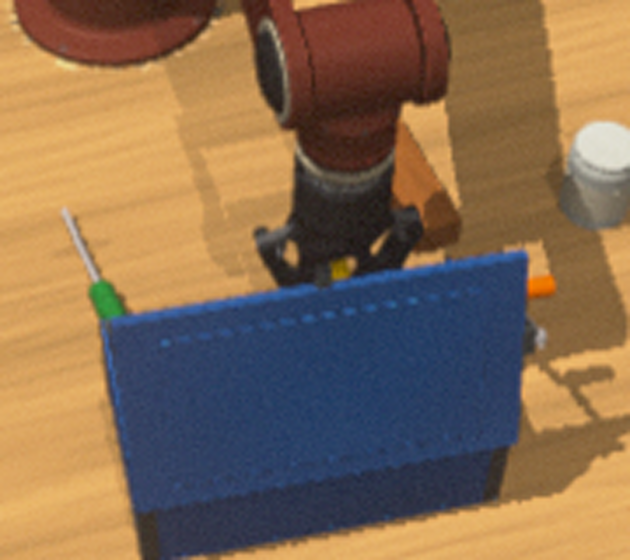

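View pics/d1topz.png

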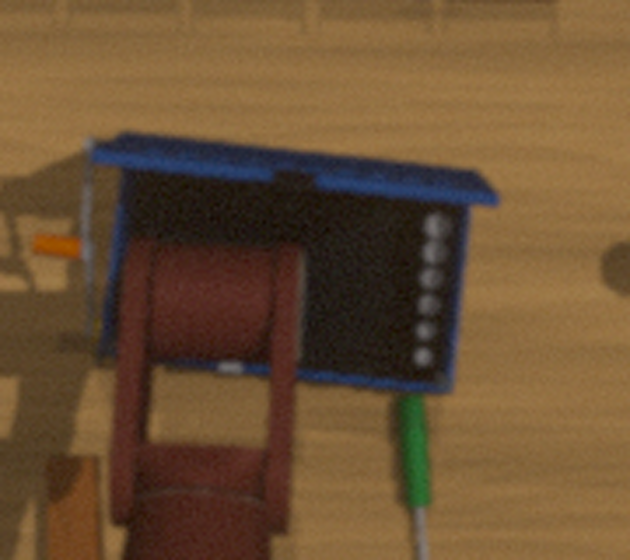

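step_arm(
  moves=[
    [0.2,0.002,0,0.016,0],
    [0.2,0.009,0.002,0.005,0],
    [0.2,0.008,0.002,0,0],
    [0.2,0,0,0,0],
  ],
)

```text
t: 18.35
tool_pos: [0.5636, 0.0586, 0.1409]
tool_rot: [3.123, -0.145, 0.056]
contact_force: [0.0, 1.1, -1.6]
opening: 0.0336
```

```bash
python3 st.py; python3 -c "
from h import *
for n in('top',):
  snap(n,'d2%s.png'%n);i=cv2.imread('pics/d2%s.png'%n)
  cv2.imwrite('pics/d2%sz.png'%n,cv2.resize(i[160:240,210:320],None,fx=6,fy=6,interpolation=cv2.INTER_CUBIC))"
```

```text
pos [0.5636 0.0586 0.1409] yaw -5.3 z [ 0.035 -0.016 -0.999] F [ 0.   1.1 -1.6] op 0.0336 t 18.35
```

View pics/d2topz.png

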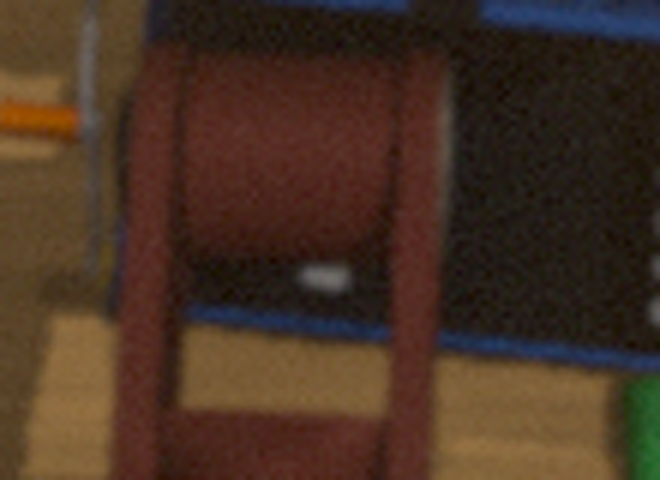

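step_arm(
  moves=[
    [0.2,-0.003,0,-0.018,0],
    [0.2,-0.002,0,-0.018,0],
    [0.2,0,0,-0.018,0],
    [0.2,0,0,0,0],
  ],
)

```text
t: 18.9
tool_pos: [0.5548, 0.0586, 0.0796]
tool_rot: [3.123, -0.145, 0.045]
contact_force: [0.4, 0.2, -2.2]
opening: 0.0336
```

```bash
python3 st.py; python3 -c "
from h import *
for n in('top',):
  snap(n,'d3%s.png'%n);i=cv2.imread('pics/d3%s.png'%n)
  cv2.imwrite('pics/d3%sz.png'%n,cv2.resize(i[160:240,210:320],None,fx=6,fy=6,interpolation=cv2.INTER_CUBIC))"
```

```text
pos [0.5548 0.0586 0.0796] yaw -5.3 z [ 0.028 -0.016 -0.999] F [ 0.4  0.2 -2.2] op 0.0336 t 18.9
```

View pics/d3topz.png

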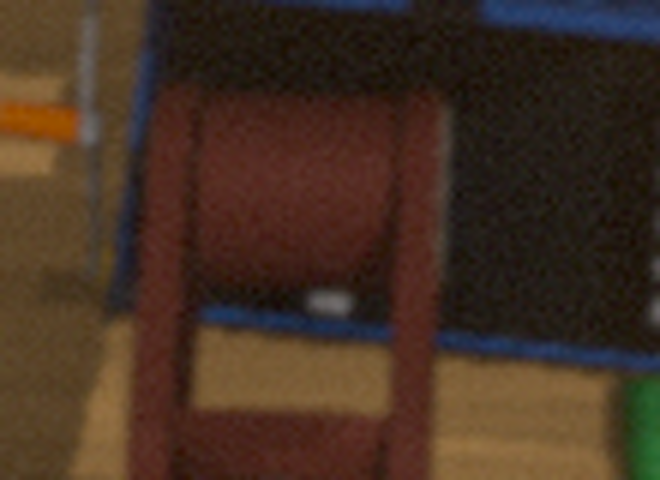

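step_arm(
  moves=[
    [0.2,0.003,0,-0.015,0],
    [0.2,0.002,0,-0.014,0],
    [0.2,0.001,0,-0.01,0],
    [0.2,0,0,0,0],
  ],
)

```text
t: 19.45
tool_pos: [0.563, 0.0585, 0.04]
tool_rot: [3.123, -0.145, 0.051]
contact_force: [1.3, -0.1, -2.0]
opening: 0.0334
```

```bash
python3 st.py
```

```text
pos [0.563  0.0585 0.04  ] yaw -5.3 z [ 0.032 -0.016 -0.999] F [ 1.3 -0.1 -2. ] op 0.0334 t 19.45
```

step_arm(
  moves=[
    [0.2,-0.003,0,-0.004,0],
    [0.2,0,0,-0.003,0],
    [0.2,0,0,-0.002,0],
  ],
)

```text
t: 19.82
tool_pos: [0.5607, 0.0585, 0.0315]
tool_rot: [3.123, -0.145, 0.054]
contact_force: [0.2, 0.1, -0.8]
opening: 0.0335
```

```bash
python3 st.py
```

```text
pos [0.5607 0.0585 0.0315] yaw -5.3 z [ 0.034 -0.017 -0.999] F [ 0.2  0.1 -0.8] op 0.0335 t 19.825
```

step_arm(
  moves=[
    [0.45,0,0,-0.001,0],
    [0.7,0,0,0,0],
    [0.7,0,0,0,0],
    [0.7,-0.002,0,0.02,0],
    [0.7,-0.002,0,0.035,0],
    [0.7,-0.003,0,0.05,0],
    [0.7,-0.003,0,0.05,0],
    [0.7,0,0,0.05,0],
    [0.7,0,0,0,0],
  ],
)

```text
t: 20.95
tool_pos: [0.5508, 0.0586, 0.2524]
tool_rot: [3.123, -0.145, 0.072]
contact_force: [0.1, -0.6, 0.7]
opening: 0.0597
```

```bash
python3 st.py; python3 -c "
from h import *
for n in('scene','top'):
  snap(n,'e1%s.png'%n);i=cv2.imread('pics/e1%s.png'%n)
  cv2.imwrite('pics/e1%sz.png'%n,cv2.resize(i[110:270,200:380],None,fx=3.5,fy=3.5,interpolation=cv2.INTER_CUBIC))"
```

```text
pos [0.5508 0.0586 0.2524] yaw -5.29 z [ 0.045 -0.017 -0.999] F [ 0.1 -0.6  0.7] op 0.0597 t 20.95
```

View pics/e1topz.png

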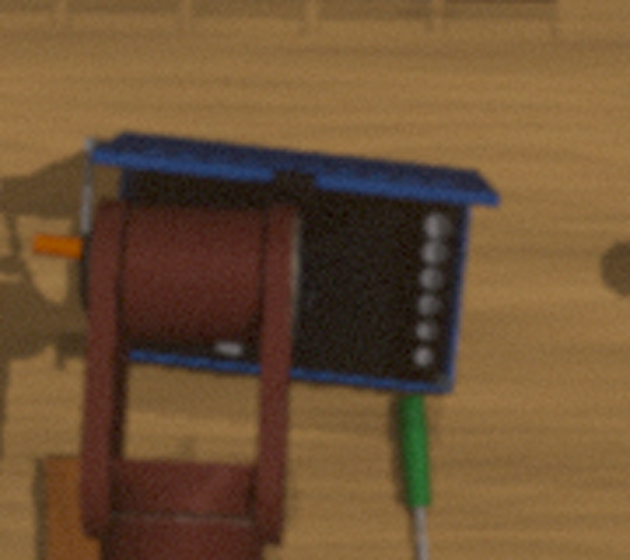

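View pics/e1scenez.png

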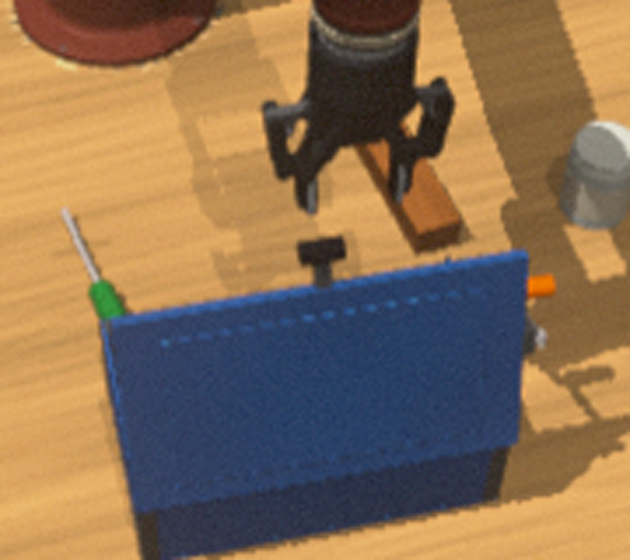

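Run:
```python
from h import *
t=ctrl.get_image('top');s=ctrl.get_image('scene')
X=atz(t,(216.7,179.7),.15);print(X)
C=np.array([.5869,.0105]);d=X[:2]-C;print(d@[.9957,-.092],d@[.092,.9957])
print(proj(s,[X]),'obs end ~',200+553/3.5,110+285/3.5)
print('ends',atz(t,(210,244/3.5+110),.15),atz(t,(223.4,180),.15))
for p in(t,s):print(ctrl.spot_in(p,'stay_pin')[:1])
```

```text
[0.59592033 0.19686364 0.15      ]
-0.00816390810544501 0.1863921494972912
[[349.57288535 192.92904414]] obs end ~ 358.0 191.42857142857144
ends [0.595517   0.21609663 0.15      ] [0.59542154 0.17762153 0.15      ]
[{'bbox': [208.0, 148.9, 223.2, 181.6], 'p': 0.5}]
[{'bbox': [348.3, 189.4, 356.3, 210.3], 'p': 0.45}]
```

step_arm(
  moves=[
    [0,0.002,0.035,0,0],
    [0,0.005,0.04,0,0],
    [0,0.015,0.04,0,0],
    [0,0.015,0.03,-0.01,0],
    [0,0.01,0.005,-0.02,0],
    [0,0,0,-0.02,0],
    [0,0,0,0,0],
  ],
  newtons=30,
)

```text
t: 22.12
tool_pos: [0.5897, 0.2119, 0.1783]
tool_rot: [3.118, -0.147, 0.017]
contact_force: [-0.2, 0.0, -0.1]
opening: 0.0002
```

```bash
python3 st.py; python3 -c "
from h import *
for n in('scene','top'):
  snap(n,'f1%s.png'%n);i=cv2.imread('pics/f1%s.png'%n)
  cv2.imwrite('pics/f1%sz.png'%n,cv2.resize(i[140:240,190:380],None,fx=4,fy=4,interpolation=cv2.INTER_CUBIC))"
```

```text
pos [0.5897 0.2119 0.1783] yaw -5.38 z [ 0.01  -0.021 -1.   ] F [-0.2  0.  -0.1] op 0.0002 t 22.125
```

View pics/f1scenez.png

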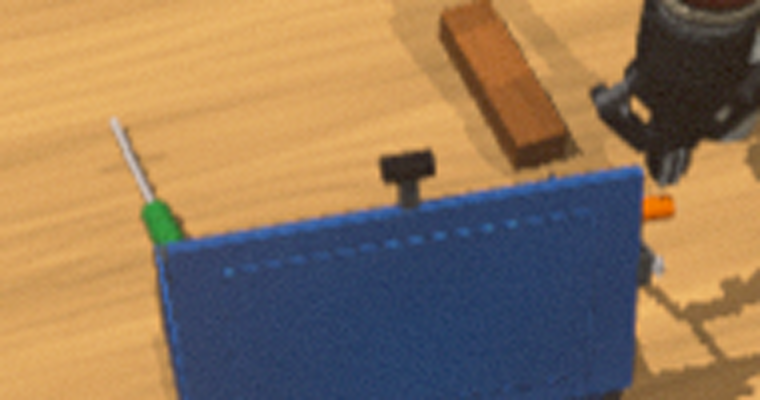

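View pics/f1topz.png

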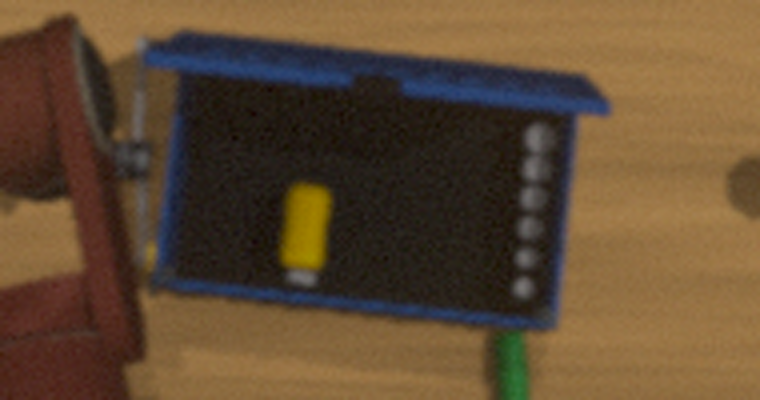

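step_arm(
  moves=[
    [0,0.004,-0.012,0,0],
    [0,0,0,-0.006,0],
    [0,0,0,-0.005,0],
    [0,0,0,0,0],
  ],
)

```text
t: 22.72
tool_pos: [0.5966, 0.1981, 0.1729]
tool_rot: [3.12, -0.151, 0.032]
contact_force: [-0.7, 0.7, -0.2]
opening: -0.0001
```

```bash
python3 st.py; python3 -c "
from h import *
for n in('scene',):
  snap(n,'f2%s.png'%n);i=cv2.imread('pics/f2%s.png'%n)
  cv2.imwrite('pics/f2%sz.png'%n,cv2.resize(i[150:230,300:400],None,fx=7,fy=7,interpolation=cv2.INTER_CUBIC))"
```

```text
pos [0.5966 0.1981 0.1729] yaw -5.51 z [ 0.019 -0.019 -1.   ] F [-0.7  0.7 -0.2] op -0.0001 t 22.725
```

View pics/f2scenez.png

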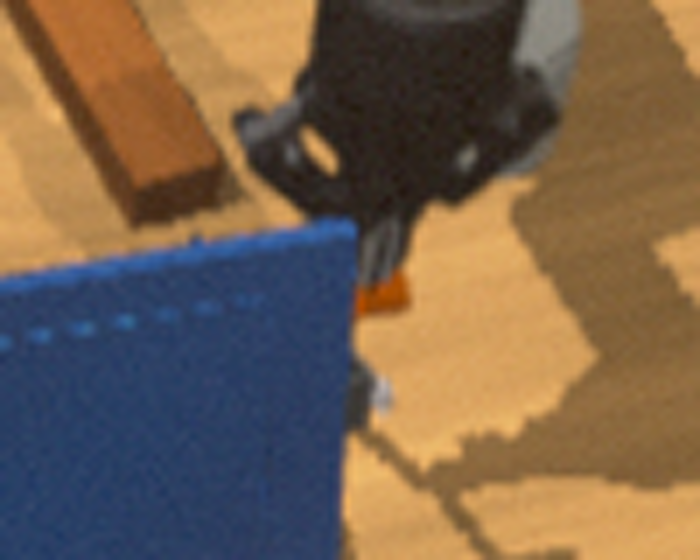

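step_arm(
  moves=[
    [0,-0.001,0.001,-0.005,0],
    [0,-0.001,0,-0.004,0],
    [0,0,0,-0.004,0],
    [0,0,0,-0.002,0],
  ],
)

```text
t: 23.28
tool_pos: [0.5972, 0.1995, 0.1609]
tool_rot: [3.121, -0.149, 0.044]
contact_force: [-0.9, -0.9, 4.4]
opening: 0.0
```

step_arm(
  moves=[
    [0,0.002,0,-0.0025,0],
    [0,0.002,0,-0.0025,0],
  ],
)

```text
t: 23.52
tool_pos: [0.6018, 0.1992, 0.1567]
tool_rot: [3.12, -0.149, 0.046]
contact_force: [0.4, -2.1, 3.7]
opening: -0.0002
```

Moving with 4 N. Continue.

step_arm(
  moves=[
    [0,0.0018,0,-0.003,0],
    [0,0.0018,0,-0.003,0],
    [0,0.0018,0,-0.003,0],
  ],
)

```text
t: 23.9
tool_pos: [0.6093, 0.1985, 0.1483]
tool_rot: [3.119, -0.15, 0.053]
contact_force: [1.4, -3.1, 5.3]
opening: 0.0
```

```bash
python3 st.py; python3 -c "
from h import *
for n in('scene','top'):
  snap(n,'f3%s.png'%n);i=cv2.imread('pics/f3%s.png'%n)
  cv2.imwrite('pics/f3%sz.png'%n,cv2.resize(i[140:240,190:380],None,fx=4,fy=4,interpolation=cv2.INTER_CUBIC))"
```

```text
pos [0.6093 0.1985 0.1483] yaw -5.48 z [ 0.033 -0.02  -0.999] F [ 1.4 -3.1  5.3] op 0.0 t 23.9
```

View pics/f3scenez.png

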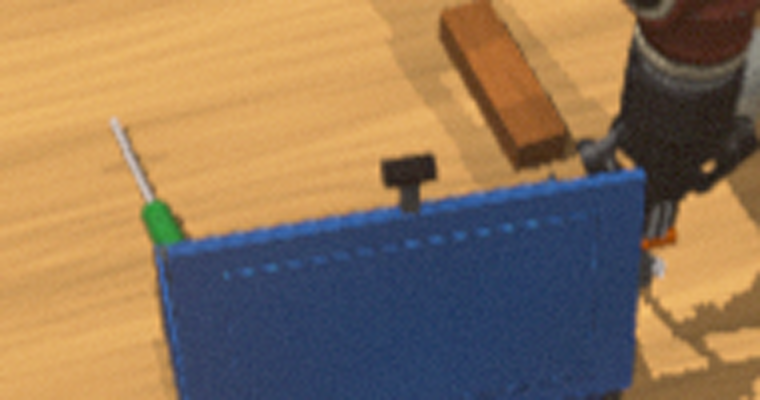

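step_arm(
  moves=[
    [0,0.0012,0,-0.003,0],
    [0,0.001,0,-0.003,0],
    [0,0.001,0,-0.003,0],
    [0,0.0005,0,-0.003,0],
  ],
)

```text
t: 24.5
tool_pos: [0.6159, 0.1982, 0.1385]
tool_rot: [3.119, -0.15, 0.064]
contact_force: [2.1, -3.6, 5.8]
opening: -0.0002
```

```bash
python3 st.py
```

```text
pos [0.6159 0.1982 0.1385] yaw -5.49 z [ 0.04  -0.021 -0.999] F [ 2.1 -3.6  5.8] op -0.0002 t 24.5
```

step_arm(
  moves=[
    [0,0.0005,0,-0.0035,0],
    [0,0.0005,0,-0.0035,0],
    [0,0.0005,0,-0.0035,0],
    [0,0,0,-0.0035,0],
  ],
)

```text
t: 25.0
tool_pos: [0.6216, 0.1977, 0.1282]
tool_rot: [3.118, -0.15, 0.082]
contact_force: [3.2, -2.6, 6.8]
opening: 0.0003
```

```bash
python3 st.py; python3 -c "
from h import *
for n in('scene','top'):
  snap(n,'f4%s.png'%n);i=cv2.imread('pics/f4%s.png'%n)
  cv2.imwrite('pics/f4%sz.png'%n,cv2.resize(i[140:240,190:380],None,fx=4,fy=4,interpolation=cv2.INTER_CUBIC))"
```

```text
pos [0.6216 0.1977 0.1282] yaw -5.49 z [ 0.051 -0.021 -0.998] F [ 3.2 -2.6  6.8] op 0.0003 t 25.0
```

View pics/f4scenez.png

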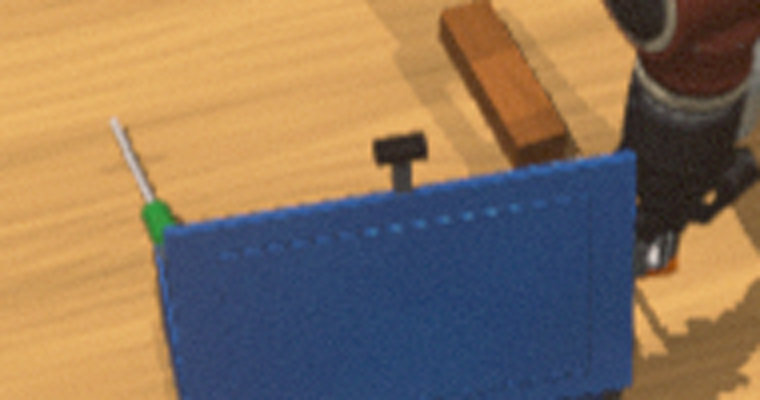

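View pics/f4topz.png

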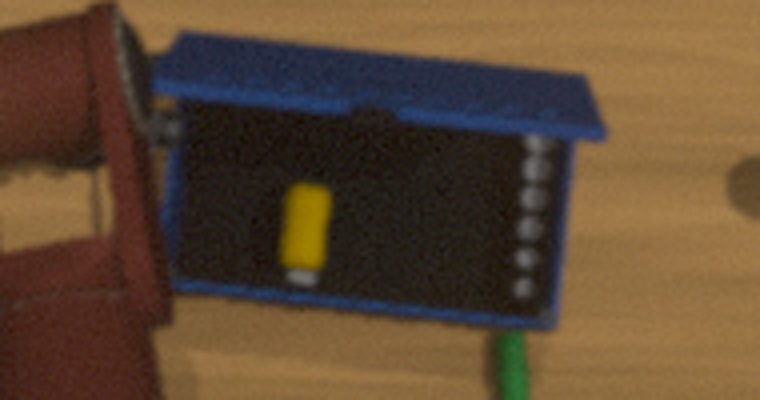

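step_arm(
  moves=[
    [0,0,0,-0.0035,0],
    [0,0,0,-0.0035,0],
    [0,0,0,-0.0035,0],
  ],
)

```text
t: 25.48
tool_pos: [0.6244, 0.1977, 0.1203]
tool_rot: [3.119, -0.15, 0.093]
contact_force: [2.3, -3.0, 6.3]
opening: -0.0
```

step_arm(
  moves=[
    [0,-0.004,0.001,0.012,0],
    [0,-0.01,0.001,0.03,0],
    [0,-0.015,0,0.04,0],
    [0.5,-0.02,0,0.05,0],
    [0.8,0,0,0.04,0],
  ],
)

```text
t: 26.1
tool_pos: [0.5637, 0.2017, 0.286]
tool_rot: [3.121, -0.147, 0.052]
contact_force: [-0.3, -0.3, 1.2]
opening: 0.0358
```

```bash
python3 st.py; python3 pin.py f5
python3 - <<'E'
from h import *
i=snap('scene','f5scene.png')
print(ctrl.spot_in(i,'lid_knob'))
E
```

```text
pos [0.5637 0.2017 0.286 ] yaw -5.39 z [ 0.032 -0.019 -0.999] F [-0.3 -0.3  1.2] op 0.0358 t 26.1
px [352.81081081 208.32432432] [348 205  11   8  37]
px [220.72093023 172.95348837] [216 170  10   7  43]
PIN [0.6223 0.1958 0.1111] gap 0.0099
chest frame [0.0183 0.1878 0.1111]
[{'bbox': [232.0, 171.8, 350.9, 257.6], 'p': 0.83}]
```

View pics/f5s.png

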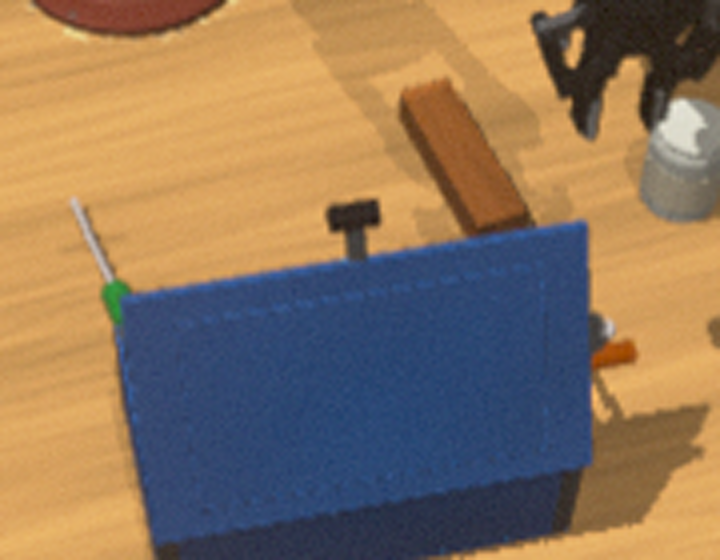

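View pics/f5t.png

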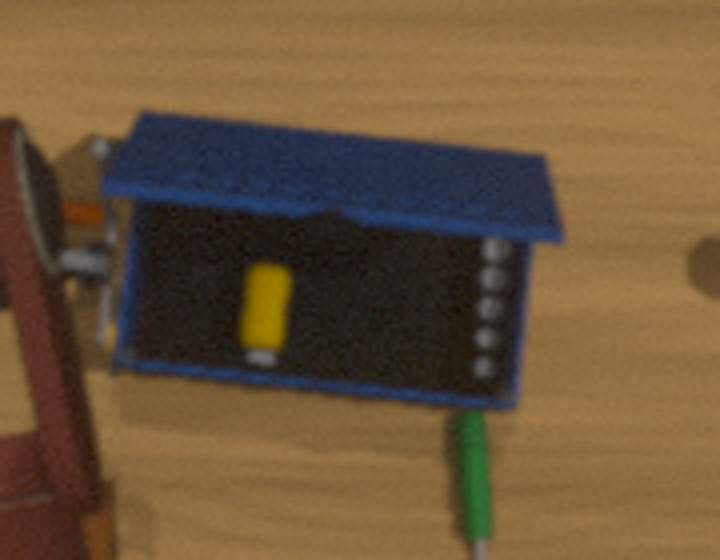

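Run:
```python
from h import *
s=ctrl.get_image('scene');e=np.array([.9957,-.092]);H=np.array([.4654,.0217])+.212*e
for th in np.arange(1.0,1.35,.03):
    a=th+.0283;X=np.r_[H-.212*np.cos(a)*e,.101+.212*np.sin(a)]
    print(round(th,3),X.round(4),proj(s,[X])[0].round(1))
```

```text
1.0 [0.5675 0.0123 0.2826] [285.2 169.4]
1.03 [0.573  0.0118 0.2858] [285.7 170.2]
1.06 [0.5785 0.0112 0.2888] [286.2 171. ]
1.09 [0.5842 0.0107 0.2917] [286.8 172. ]
1.12 [0.5899 0.0102 0.2944] [287.3 173. ]
1.15 [0.5957 0.0097 0.2969] [287.9 174.1]
1.18 [0.6016 0.0091 0.2992] [288.4 175.3]
1.21 [0.6076 0.0086 0.3014] [289.  176.5]
1.24 [0.6136 0.008  0.3034] [289.6 177.9]
1.27 [0.6197 0.0074 0.3052] [290.2 179.3]
1.3 [0.6258 0.0069 0.3068] [290.8 180.8]
1.33 [0.632  0.0063 0.3082] [291.4 182.3]
```

step_arm(
  moves=[
    [0.8,0,0,0.05,0],
    [0.8,0.004,-0.03,0.02,0],
    [0.8,0.006,-0.045,0,0],
    [0.8,0.006,-0.045,0,0],
    [0.8,0.006,-0.04,0,0],
    [0.8,0.004,-0.025,0,0],
    [0.8,0,0,0,0],
  ],
  newtons=20,
)

```text
t: 27.22
tool_pos: [0.5841, 0.0126, 0.3342]
tool_rot: [3.12, -0.143, -0.006]
contact_force: [-0.5, 0.5, 0.4]
opening: 0.0685
```

```bash
python3 st.py
```

```text
pos [0.5841 0.0126 0.3342] yaw -5.24 z [-0.005 -0.018 -1.   ] F [-0.5  0.5  0.4] op 0.0685 t 27.225
```

step_arm(
  moves=[
    [0.8,0.008,-0.003,-0.015,0],
    [0.8,0.001,0,-0.02,0],
    [0.8,0,0,-0.015,0],
    [0.8,0,0,0,0],
  ],
)

```text
t: 27.72
tool_pos: [0.5916, 0.0126, 0.2755]
tool_rot: [3.122, -0.137, -0.019]
contact_force: [0.3, 0.1, -0.3]
opening: 0.0682
```

```bash
python3 st.py; python3 -c "
from h import *
for n in('scene',):
  snap(n,'k1%s.png'%n);i=cv2.imread('pics/k1%s.png'%n)
  cv2.imwrite('pics/k1%sz.png'%n,cv2.resize(i[130:220,240:350],None,fx=6,fy=6,interpolation=cv2.INTER_CUBIC))"
```

```text
pos [0.5916 0.0126 0.2755] yaw -5.05 z [-0.013 -0.016 -1.   ] F [ 0.3  0.1 -0.3] op 0.0682 t 27.725
```

View pics/k1scenez.png

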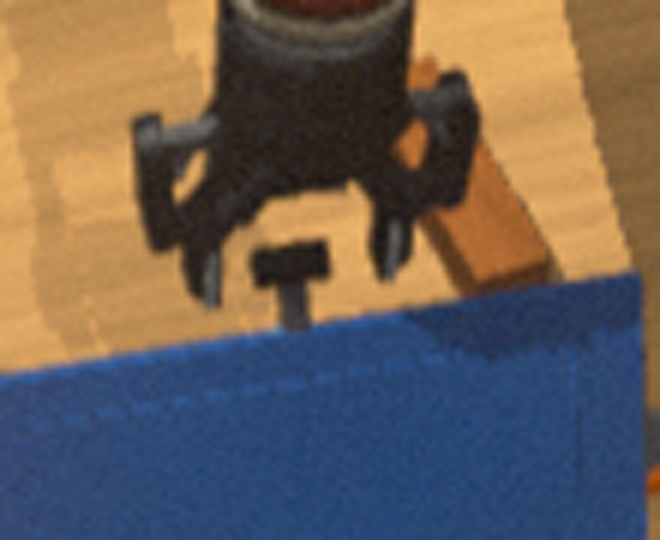

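step_arm(
  moves=[
    [0.6,0.002,-0.002,0.001,0],
    [0.35,0,0,0,0],
    [0.1,0,0,0,0],
    [0.1,0,0,0,0],
    [0.1,0,0,0,0],
  ],
)

```text
t: 28.4
tool_pos: [0.5947, 0.0097, 0.2796]
tool_rot: [3.121, -0.138, -0.012]
contact_force: [0.4, -2.6, -1.8]
opening: 0.0316
```

```bash
python3 arc.py -0.05 8
```

```text
theta 1.1493 r 0.2143 lat -0.0 F [ 0.4 -2.6 -1.8] open 0.0316 t 28.4
[-0.0088, 0.0008, -0.0064]
[-0.0094, 0.0009, -0.0048]
[-0.0092, 0.0008, -0.0052]
[-0.0089, 0.0008, -0.0057]
[-0.0086, 0.0008, -0.0061]
[-0.0083, 0.0008, -0.0066]
[-0.0079, 0.0007, -0.007]
[-0.0076, 0.0007, -0.0074]
```

Gripped. Lower along the arc.

step_arm(
  moves=[
    [0.1,-0.009,0.0008,-0.0045,0],
    [0.1,-0.0094,0.0009,-0.0048,0],
    [0.1,-0.0092,0.0008,-0.0052,0],
    [0.1,-0.0089,0.0008,-0.0057,0],
    [0.1,-0.0086,0.0008,-0.0061,0],
  ],
)

```text
t: 29.02
tool_pos: [0.5493, 0.0139, 0.2539]
tool_rot: [3.121, -0.139, 0.003]
contact_force: [3.5, -2.0, -0.2]
opening: 0.0318
```

```bash
python3 arc.py -0.05 6
```

```text
theta 0.9043 r 0.2143 lat -0.0 F [ 3.5 -2.  -0.2] open 0.0318 t 29.025
[-0.0069, 0.0007, -0.0084]
[-0.008, 0.0007, -0.0069]
[-0.0076, 0.0007, -0.0073]
[-0.0073, 0.0007, -0.0077]
[-0.0069, 0.0006, -0.0081]
[-0.0065, 0.0006, -0.0084]
```

step_arm(
  moves=[
    [0.1,-0.008,0.0007,-0.007,0],
    [0.1,-0.008,0.0007,-0.007,0],
    [0.1,-0.0076,0.0007,-0.0074,0],
    [0.1,-0.0072,0.0007,-0.0078,0],
    [0.1,-0.0068,0.0006,-0.0082,0],
  ],
)

```text
t: 29.65
tool_pos: [0.5088, 0.0176, 0.2145]
tool_rot: [3.121, -0.139, 0.003]
contact_force: [3.1, -2.1, 1.0]
opening: 0.0317
```

```bash
python3 arc.py -0.05 7
```

```text
theta 0.6395 r 0.2145 lat -0.0001 F [ 3.1 -2.1  1. ] open 0.0317 t 29.65
[-0.0043, 0.0005, -0.01]
[-0.0059, 0.0005, -0.0088]
[-0.0055, 0.0005, -0.0091]
[-0.005, 0.0005, -0.0093]
[-0.0045, 0.0004, -0.0096]
[-0.004, 0.0004, -0.0098]
[-0.0035, 0.0003, -0.01]
```

step_arm(
  moves=[
    [0.1,-0.0055,0.0005,-0.009,0],
    [0.1,-0.0057,0.0005,-0.009,0],
    [0.1,-0.0052,0.0005,-0.0092,0],
    [0.1,-0.0047,0.0005,-0.0094,0],
    [0.1,-0.0042,0.0004,-0.0096,0],
    [0.1,-0.0038,0.0004,-0.0098,0],
  ],
)

```text
t: 30.4
tool_pos: [0.4761, 0.0206, 0.1542]
tool_rot: [3.12, -0.138, -0.003]
contact_force: [0.7, -2.3, 0.8]
opening: 0.0313
```

```bash
python3 arc.py -0.04 7
```

```text
theta 0.3177 r 0.2139 lat -0.0002 F [ 0.7 -2.3  0.8] open 0.0313 t 30.4
[-0.0009, 0.0002, -0.0087]
[-0.0024, 0.0002, -0.0081]
[-0.0021, 0.0002, -0.0082]
[-0.0017, 0.0002, -0.0083]
[-0.0014, 0.0001, -0.0084]
[-0.0011, 0.0001, -0.0084]
[-0.0007, 0.0001, -0.0084]
```

step_arm(
  moves=[
    [0.1,-0.0024,0.0002,-0.0082,0],
    [0.1,-0.0024,0.0002,-0.0081,0],
    [0.1,-0.0021,0.0002,-0.0082,0],
    [0.1,-0.0017,0.0002,-0.008,0],
    [0.1,-0.0014,0,-0.007,0],
  ],
)

```text
t: 31.02
tool_pos: [0.4656, 0.0215, 0.1114]
tool_rot: [3.12, -0.139, -0.002]
contact_force: [1.3, -2.2, 0.0]
opening: 0.0314
```

```bash
python3 arc.py -0.02 5
```

```text
theta 0.111 r 0.2139 lat -0.0002 F [ 1.3 -2.2  0. ] open 0.0314 t 31.025
[0.0013, 0.0, -0.0045]
[-0.0005, 0.0, -0.0042]
[-0.0004, 0.0, -0.0042]
[-0.0003, 0.0, -0.0042]
[-0.0002, 0.0, -0.0042]
```

step_arm(
  moves=[
    [0.1,-0.0004,0,-0.005,0],
    [0.1,-0.0004,0,-0.005,0],
    [0.1,-0.0003,0,-0.0045,0],
    [0.1,0,0,-0.004,0],
  ],
)

```text
t: 31.52
tool_pos: [0.4637, 0.0217, 0.0911]
tool_rot: [3.121, -0.139, -0.005]
contact_force: [-1.0, -1.7, 0.9]
opening: 0.0312
```

```bash
python3 arc.py
```

```text
theta 0.0156 r 0.2139 lat -0.0002 F [-1.  -1.7  0.9] open 0.0312 t 31.525
```

step_arm(
  moves=[
    [0.1,0,0,-0.003,0],
    [0.1,0,0,-0.003,0],
    [0.1,0,0,-0.002,0],
  ],
)

```text
t: 31.9
tool_pos: [0.4638, 0.0217, 0.0907]
tool_rot: [3.12, -0.138, -0.014]
contact_force: [-7.0, -1.1, 10.2]
opening: 0.0318
```

step_arm(
  moves=[
    [0.1,0,0,-0.001,0],
    [0.7,0,0,0,0],
    [0.8,0,0,0,0],
    [0.8,0,0,0,0],
    [0.8,0,0,0.03,0],
    [0.8,-0.005,0,0.04,0],
    [0.8,-0.01,0,0.05,0],
    [0.8,-0.02,0,0.05,0],
    [0.8,0,0,0,0],
  ],
)

```text
t: 33.02
tool_pos: [0.4253, 0.0231, 0.263]
tool_rot: [3.123, -0.137, -0.023]
contact_force: [0.0, -0.6, -0.7]
opening: 0.0686
```

```bash
python3 st.py
python3 - <<'E'
from h import *
for n in('scene','top'):
  p=snap(n,'z1%s.png'%n);i=p['color'][:,:,::-1]
  cv2.imwrite('pics/z1%sz.png'%n,cv2.resize(i[140:260,190:380],None,fx=4,fy=4,interpolation=cv2.INTER_CUBIC))
  m0=cv2.imread('pics/%s0.png'%n).astype(int);d=np.abs(m0-i.astype(int)).sum(2)[170:270,220:360]
  print(n,(d>120).sum())
p=ctrl.get_image('scene')
e=np.array([.9957,-.092]);H=np.array([.4654,.0217])+.212*e
for th in(0,.025,.05):
  a=th+.0283;print(th,proj(p,[np.r_[H-.212*np.cos(a)*e,.101+.212*np.sin(a)]])[0])
E
```

```text
pos [0.4253 0.0231 0.263 ] yaw -5.03 z [-0.015 -0.015 -1.   ] F [ 0.  -0.6 -0.7] op 0.0686 t 33.025
scene 513
top 1900
0 [276.04615731 182.33673886]
0.025 [276.0783663  181.25841797]
0.05 [276.12030063 180.20927266]
```

View pics/z1scenez.png

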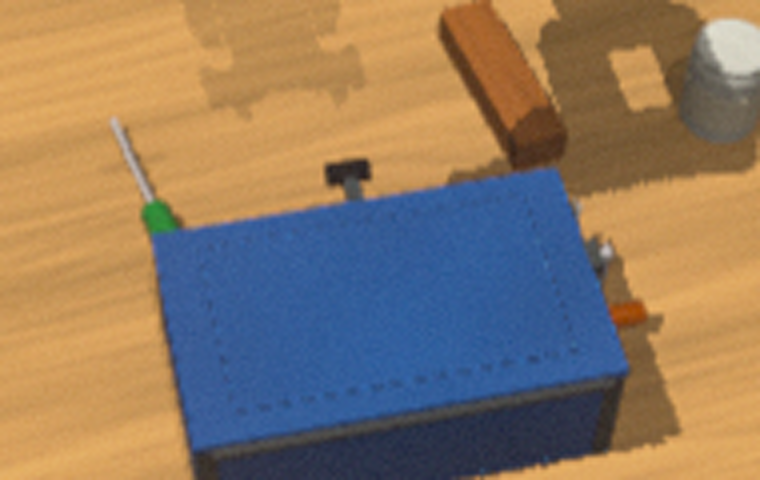

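Run:
```python
import cv2
i=cv2.imread('pics/scene0.png');cv2.imwrite('pics/z0c.png',cv2.resize(i[140:260,190:380],None,fx=4,fy=4,interpolation=cv2.INTER_CUBIC))
```

```text
(no output)
```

View pics/z0c.png

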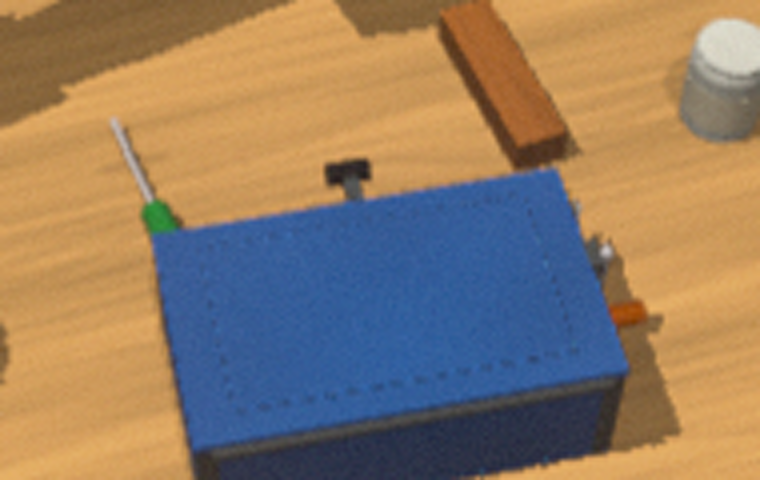

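View pics/z1topz.png

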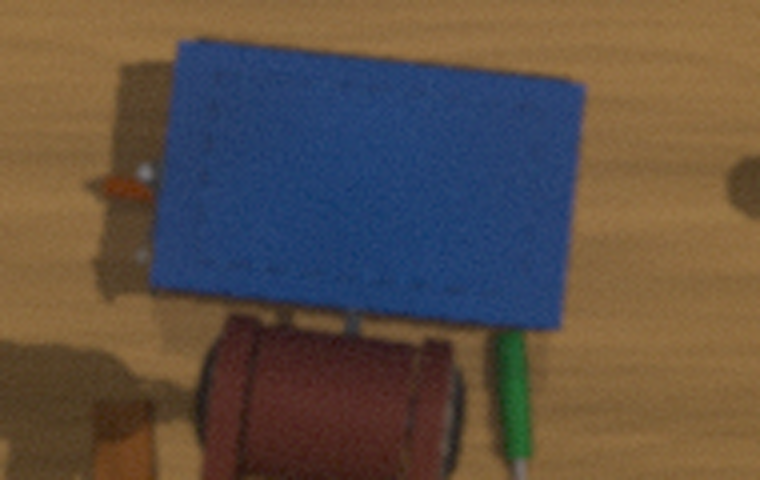

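Run:
```python
import cv2,numpy as np
a=cv2.cvtColor(cv2.imread('pics/scene0.png'),6).astype(np.float32);b=cv2.cvtColor(cv2.imread('pics/z1scene.png'),6).astype(np.float32)
for n,(x,y,w,h) in dict(knob=(266,174,22,18),lid=(228,178,120,75),lidfront=(228,178,110,24),foot=(334,190,16,18),pin=(335,205,22,20)).items():
    A=a[y:y+h,x:x+w];B=b[y-3:y+h+3,x-3:x+w+3]
    B2=cv2.resize(B,None,fx=5,fy=5,interpolation=2);A2=cv2.resize(A,None,fx=5,fy=5,interpolation=2)
    r=cv2.minMaxLoc(cv2.matchTemplate(B2,A2,5));print(n,round(r[1],3),(np.array(r[3])/5-3))
```

```text
knob 0.998 [0. 0.]
lid 0.952 [0. 0.]
lidfront 0.936 [0. 0.]
foot 0.997 [0. 0.]
pin 0.997 [0. 0.]
```

Knob, foot and pin all match the starting picture to within 0.2 px. Handing in.

```bash
python3 -c "
from station import ctrl
print(ctrl.finish_job())"
```

```text
the job is handed in; nothing more can be done
None
```

I raised the lid by its knob until the stay locked, put the tape measure inside, broke the stay at its pin, lowered the lid to closed and handed the job in. No verdict was reported. It took about 33 s of the 72 s allowed.

**Lifting:** The stay locked at about 1.33 rad. The measured tool force never went above about 8 N, well below the roughly 20 N that slips the foot. The pictures then showed the pin about 150 mm up, past the line, with the gripper off the lid.

**Tape measure:** I set it down standing on the chest floor and saw it there, let go, in the pictures before closing. On the way in I lowered it very close to the front wall once. The force stayed near zero, and I moved it clear before going on.

**Breaking the stay:** I pressed the pin with at most about 8 N (limit 25 N). By my estimate from the pictures the elbow came to about 1.5 rad, with the lid at about 1.14 rad.

**Closing:** I lowered the lid at about 0.45 rad/s, and it met its stop at about 10 N.

**Last checks:**
- The knob, stay foot and pin matched the starting picture to within about 0.2 px; at the knob 1 px is about 0.025 rad.
- The screwdriver and offcut look unmoved in the last picture. I did not measure the other loose items at the end.
- With the lid closed, the tape measure can no longer be seen.
- The two cameras disagreed by up to 12 mm on the pin's position while the lid partly hid it, so I also used its given height.

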